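# Fit up a base plate and its weld bosses for tacking

## Robot

A 6-joint arm with a two-finger parallel gripper is mounted at the origin on the work surface. World frame = base frame: x ahead of the robot, y to its left, z up, the work surface at z = 0. Lengths are in m, angles in rad, forces in N, time in s.
With the tool pointing down it reaches from about 0.375 to 0.925 m from the base axis. Payload 5.7 kg.
Tool frame: the origin (TCP) lies midway between the tips of the shut fingers; the grasp point (between the pads) lies 19 mm behind it; z points along the fingers, y is the direction in which the jaws open and shut (so a half turn about z gives the same grasp; the last joint's range is limited). The gripper opens to 85 mm and grips with 20 to 120 N. Pads are 22 mm wide; open, the fingers measure 114 mm over their backs; the gripper's body (76 mm by 85 mm) begins 54 mm behind the grasp point. The pads swing forward as they close: fully open they stand 13 mm farther back than shut.
Start: joints at [1.16, 0.359, 1.51, -0, 1.272, -0.115], TCP at [0.175, 0.574, 0.231] pointing down, gripper open.
Joint ranges: [-2.97, 2.97], [-1.01, 2.36], [0.21, 2.38], [-0.96, 4.11], [0.2, 2.71], [-2.98, 2.98]. Speed limits (rad/s): [2.39, 2.39, 3.14, 3.14, 3.14, 3.14].

## Interface

Orientations are given as a 3x3 rotation matrix whose columns are the frame's x, y, z axes.
In Python, from cell import * gives the robot as it stands.
- The arm moves only by the tool jog_arm, never from a script. Its argument "steps" is a list of rows, each a list of 4 numbers: the shift along the tool's x, y, z in mm, then the turn about the tool's z in degrees. A call has 1 to 10 rows; each row shifts and turns the commanded pose from where the row before left it, along the tool's axes as they then stand; what a row does not reach is not made up. A row lasts 1/12 s, in which the tool goes at most 41.7 mm and 7.16 degrees, less where a joint would pass 70% of its speed; a pose out of reach is approached as far as the arm can. A call with a gripper value outside its range is refused whole. "jaw" is the finger opening in mm, from 0 to 85.4, set as the call begins (left out, the last holds). The fingers move at their own pace and stop on an object; "newtons" is the grip in N (left out, the last holds). Time passes only in rows, so rows that do not move let the fingers close. It gives the time, the measured TCP pose, the force and the opening at its end, in the units of the state.
- state(): the state, without advancing time (a new reading comes with each control period).
- camera(name): name is "scene" or "top" or "wrist"; returns (picture, depth): 420x560x3 uint8, red, green, blue; 420x560 float32, m along the optical axis (not along the pixel's ray), 0 where there is no reading.
- calibration(name): a dict with "camera_matrix" (3x3 intrinsics, pixels), "cam_to_world" (4x4, takes a point from camera to world coordinates); the wrist camera has in their place "mount" (4x4, takes a point from camera to tool coordinates, whose origin is the TCP and whose axes are the flange's). Camera axes: x right, y up, looking along -z (the intrinsics and any distortion apply to the point x, -y, -z); pixel columns grow to the right and rows downward; lengths in m; the calibration is good to about 2 mm. A picture is of the moment at which its call begins: read the wrist's pose just before it. calibration takes no time and is no camera call.
- sign_off(): hands the job in, once; it reports no verdict.
The state is a dict: "time": time; "joint_pos": joint angles; "joint_vel": joint speeds; "joint_efforts": joint torques, N m; "eef_pos": TCP position; "tcp_rot": TCP orientation; "wrist_force": force on the tool from outside, world axes, zero at the start; "ft_torque": the same for the moment, N m; "gripper_width": opening from 0.0 (shut) to 1.0 (fully open).
Only numpy, scipy, OpenCV 4.12 (cv2) and the standard library are available. Lean on these libraries where they do the work, as an engineer would, in place of code of your own. Each camera call takes 0.05 s, during which the arm holds its last target. There are 200 camera calls.

## Task

Get this job ready for tack welding. Square the base plate in the fixture by pushing its free corner round while the opposite corner stays at the pivot pin, until it lies home against all three pins, and then swing the toggle-clamp handle fully upright to hold it down. Every hexagonal boss from the mat has to be rolled over, flat by flat, until its yellow-striped flat is on top, and has to end up lying lengthwise in a chalk rectangle of its own on the plate, stripe up (any boss in any rectangle); the other things on the table stay where they are.

Things in the scene. Friction and masses are not known exactly. Their poses are not given: they have to be found in the camera images.
- fixture: Welding fixture fixed on the table: grey tooling plate 10 mm thick with three brass pins and a toggle clamp; place and yaw vary. Origin at table height, where the base plate's located corner lies when home; x away from the robot, y to its left. The tooling plate covers x -195..25, y -70..245 mm; the clamp's foot x -53..-7, y 181..233 mm, up to 50 mm above the table
- pivot_pin (a point): Top centre of the pivot pin at the right-hand end of the fixture, (-9, -8, 32) mm in its frame. All three pins are brass, 16 mm diameter, and stand 22 mm above the tooling plate
- stop_pin1 (a point): Top centre of the stop pin on the far side near the pivot pin, (8, 20, 32) mm in the fixture frame
- stop_pin2 (a point): Top centre of the other stop pin on the far side, (8, 140, 32) mm in the fixture frame
- plate: Base plate: dark steel, 120 (x) x 160 (y) x 6 mm, 0.9 kg, on the tooling plate. Origin under its located (far right) corner, from where it extends along -x and +y; z up. Home = x, y and yaw equal the fixture's: far edge on both stop pins, right end on the pivot pin. Starts 0.30 to 0.45 rad anticlockwise of home, that corner at the pivot pin. Too wide to grip
- plate_free_corner (a point): Free corner of the base plate, near left, diagonally opposite the located corner: (-120, 160, 3) mm in the plate's frame. Pushed away from the robot here, on the near edge, the plate turns clockwise (from above) about the pivot pin; sliding it takes up to some 10 N
- clamp (a joint): Red handle (19 mm diameter) of the toggle clamp at the plate's left end, rad. 0 = upright, arm down with its black rubber foot on the plate: clamped (end stop 0.01 further). About 1 = open, handle leaning away from the plate (to fixture +y), arm raised. Hinge axis parallel to fixture x; stays where left; takes 2 to 4 N at the tip
- clamp_hinge (a point): Point on the clamp handle's hinge axis, 43 mm above the table, at (-30, 213) mm in the fixture frame
- clamp_tip (a point): Top end of the clamp handle, on its centre line, 108 mm from the hinge; the red grip is the outer 72 mm
- mat: Black rubber parts mat, 320 (its x, away from the robot) x 270 (its y) x 3 mm, fixed to the table; origin at the centre of its underside. Its grip keeps a boss from sliding, so that it rolls
- mark1 (a point): Centre of the chalk-white rectangle (56 x 40 mm) nearest the pivot pin, on the plate's upper face, (-70, 24, 6) mm in the plate's frame; long side along plate x. A boss in it has its middle 15 mm above this point
- mark2 (a point): Centre of the middle chalk rectangle, (-70, 67, 6) mm in the plate's frame, long side along plate x
- mark3 (a point): Centre of the chalk rectangle nearest the clamp, (-70, 110, 6) mm in the plate's frame, long side along plate x
- boss1: Weld boss: lying light-grey steel hex bar, 30 mm across flats, 34.6 across corners, 50 long, 0.18 kg; one flat has a yellow stripe. Origin at its middle (15 mm up); x along the bar, z out of the striped flat. Starts on the mat at the robot's right, bar roughly along world x, stripe on a side or below. Pushed sideways near its top it rises and rolls 60 deg (17 mm) over its lower edge. None if absent (2 or 3 of 4 present)
- boss2: Another weld boss, exactly like boss1 (stripe on another side at the start), same frame; None when absent.
- boss3: Another weld boss, exactly like boss1 (stripe on another side at the start), same frame; None when absent.
- boss4: Another weld boss, exactly like boss1 (stripe on another side at the start), same frame; None when absent.
- hammer: Hammer with wooden handle, 280 mm long, lying on the table at the left; leave alone
- spray: Spray can, 60 mm diameter, 170 mm tall, standing beyond the fixture at the left; leave alone
- magnet: Red triangular welding magnet, about 90 mm, 20 mm high, lying beyond the fixture at the right; leave alone
There are look-alikes about, which are no part of the job. What is shaped like the boss4 but pink is not meant.

How it is judged:
On the way, in this order (a step that is already met when the one before it is completed fails the run):
1. the plate lies home against the three pins, before it is clamped (x of plate in the frame of fixture between -0.004 and 0.004 m and y of plate in the frame of fixture between -0.004 and 0.005 m and angle between the x axis of plate and the x axis of fixture, either way round below 0.035 rad and value of joint clamp above 0.3 rad), for 0.2 s.
2. the clamp handle is upright, with the plate home (x of plate in the frame of fixture between -0.004 and 0.004 m and y of plate in the frame of fixture between -0.004 and 0.005 m and angle between the x axis of plate and the x axis of fixture, either way round below 0.035 rad and value of joint clamp below 0.07 rad), for 0.2 s.
At the end, for the whole second after the job is handed in: Plate home (corner within 4 mm crosswise, -4 to +5 mm lengthwise, square within 2 deg), clamp handle upright within 4 deg, every boss at rest flat on the plate, stripe up within 7 deg, centred within 9 mm on a chalk rectangle and within 9 deg of its long side (all of step 2 and angle between each of boss1, boss2, boss3, boss4's own z axis and vertical below 0.12 rad and (horizontal distance between boss1 and mark1 below 0.009 m or horizontal distance between boss1 and mark2 below 0.009 m or horizontal distance between boss1 and mark3 below 0.009 m) and angle between the x axis of each of boss1, boss2, boss3, boss4 and the x axis of plate, either way round below 0.16 rad and linear speed of each of boss1, boss2, boss3, boss4 below 0.02 m/s and z of boss1 in the frame of plate between 0.018 and 0.025 m and (horizontal distance between boss2 and mark1 below 0.009 m or horizontal distance between boss2 and mark2 below 0.009 m or horizontal distance between boss2 and mark3 below 0.009 m) and z of boss2 in the frame of plate between 0.018 and 0.025 m and (horizontal distance between boss3 and mark1 below 0.009 m or horizontal distance between boss3 and mark2 below 0.009 m or horizontal distance between boss3 and mark3 below 0.009 m) and z of boss3 in the frame of plate between 0.018 and 0.025 m and (horizontal distance between boss4 and mark1 below 0.009 m or horizontal distance between boss4 and mark2 below 0.009 m or horizontal distance between boss4 and mark3 below 0.009 m) and z of boss4 in the frame of plate between 0.018 and 0.025 m); the robot touches nothing.
It fails at once if the plate's located corner is carried more than 25 mm from its place at the pivot pin (horizontal distance between plate and fixture above 0.025 m).
It fails at once if the hammer is moved more than 30 mm (distance of hammer from where it was at the start of the episode above 0.03 m).
It fails at once if the spray is moved more than 30 mm (distance of spray from where it was at the start of the episode above 0.03 m).
It fails at once if the magnet is moved more than 30 mm (distance of magnet from where it was at the start of the episode above 0.03 m).
Of boss1, boss2, boss3, boss4 only 2 to 3 are there at a start; the rules pass over those that are not, and their reading is None.
At some moment in a run one of boss1, boss2, boss3, boss4 may be knocked a few centimetres aside while the robot is not near it.
Once in a run the grip may slacken for a moment while it holds something.
It also fails if it takes over 210 s, if anything falls off the work surface, if the arm or the gripper's body presses on something with over 40 N, if the wrist force passes 120 N, or if a joint passes its speed limit or range.

## Working session

There is one attempt and no reset: what is moved stays moved. The work goes in short steps, Python scripts to look and compute and a tool call to move; the robot and the scene stay as the last step left them, time stands still between calls to the robot, and variables do not carry over. Pictures are saved under pics/ and viewed, about 12 in all and at most 16, crops included, and the job is handed in when it is done.

Besides the shell and the picture viewer there is one more tool, called as name([rows], argument=value, ...), one row to a line, values as JSON. jog_arm: Moves the arm, as the interface text tells. Its arguments: {"type":"object","properties":{"steps":{"type":"array"},"jaw":{"type":"number"},"newtons":{"type":"number"}},"required":["steps"]}

```bash
ls; mkdir -p pics
cat > h.py <<'E'
from cell import *
import numpy as np, cv2
def ray(name,uv):
    c=calibration(name);K=np.array(c["camera_matrix"])
    if name=="wrist":
        s=state();T=np.eye(4);T[:3,:3]=np.array(s["tcp_rot"]);T[:3,3]=s["eef_pos"];T=T@np.array(c["mount"])
    else: T=np.array(c["cam_to_world"])
    uv=np.atleast_2d(np.array(uv,float))
    d=np.c_[(uv[:,0]-K[0,2])/K[0,0],-(uv[:,1]-K[1,2])/K[1,1],-np.ones(len(uv))]
    return T[:3,3],d@T[:3,:3].T
def onz(name,uv,z):
    o,d=ray(name,uv); return o+d*((z-o[2])/d[:,2])[:,None]
def proj(name,P):
    c=calibration(name);K=np.array(c["camera_matrix"])
    if name=="wrist":
        s=state();T=np.eye(4);T[:3,:3]=np.array(s["tcp_rot"]);T[:3,3]=s["eef_pos"];T=T@np.array(c["mount"])
    else: T=np.array(c["cam_to_world"])
    p=(np.atleast_2d(P)-T[:3,3])@T[:3,:3]
    return np.c_[K[0,2]+K[0,0]*p[:,0]/-p[:,2],K[1,2]-K[1,1]*p[:,1]/-p[:,2]]
def save(im,f): cv2.imwrite("pics/"+f,im[...,::-1])
E
python3 - <<'E'
from h import *
np.set_printoptions(precision=4,suppress=True)
ims=[]
for n in("top","scene"):
    p,d=camera(n);np.save(n+".npy",p);np.save(n+"d.npy",d)
    save(p,n+"0.png"); print(n,calibration(n))
print(calibration("wrist"));print(state())
E
```

```text
pics
top {'camera_matrix': array([[487.2321,   0.    , 289.3291],
       [  0.    , 487.2321, 218.3686],
       [  0.    ,   0.    ,   1.    ]]), 'cam_to_world': array([[-0.0242,  0.9834, -0.1797,  0.3054],
       [-0.9996, -0.0215,  0.0167, -0.0626],
       [ 0.0125,  0.1801,  0.9836,  1.3448],
       [ 0.    ,  0.    ,  0.    ,  1.    ]])}
scene {'camera_matrix': array([[441.4708,   0.    , 285.4303],
       [  0.    , 441.4708, 202.8899],
       [  0.    ,   0.    ,   1.    ]]), 'cam_to_world': array([[ 0.4819, -0.6428,  0.5954,  1.175 ],
       [ 0.876 ,  0.3384, -0.3436, -0.4495],
       [ 0.0193,  0.6872,  0.7262,  0.9248],
       [ 0.    ,  0.    ,  0.    ,  1.    ]])}
{'camera_matrix': array([[349.7967,   0.    , 280.077 ],
       [  0.    , 349.7967, 213.0551],
       [  0.    ,   0.    ,   1.    ]]), 'mount': array([[ 0.0004,  0.9622,  0.2722,  0.0684],
       [ 1.    , -0.0005,  0.0002, -0.0002],
       [ 0.0003,  0.2722, -0.9622, -0.1421],
       [ 0.    ,  0.    ,  0.    ,  1.    ]])}
{'time': 0.1, 'joint_pos': array([ 1.1599,  0.3594,  1.5113,  0.    ,  1.2725, -0.1151]), 'joint_vel': array([-0.0015, -0.002 , -0.0026,  0.0005, -0.0018, -0.002 ]), 'joint_efforts': array([ -0.0005, -52.8654, -27.9349,  -0.0005,   0.0049,   0.    ]), 'eef_pos': array([0.1747, 0.5734, 0.2305]), 'tcp_rot': array([[-0.9566,  0.2915, -0.0007],
       [ 0.2915,  0.9566, -0.0015],
       [ 0.0002, -0.0016, -1.    ]]), 'wrist_force': array([-0.3379,  0.1974, -0.0616]), 'ft_torque': array([ 0.0062,  0.027 , -0.048 ]), 'gripper_width': 1.0017192108582482}
```

View pics/top0.png

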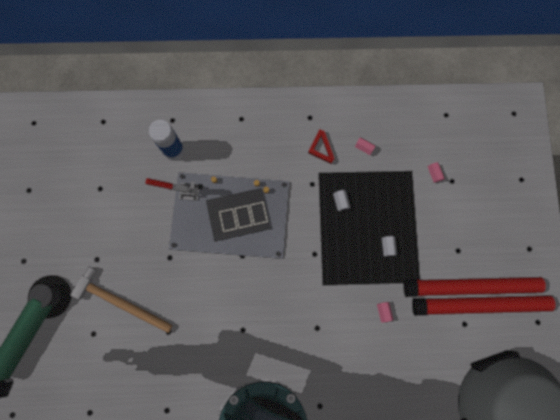

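View pics/scene0.png

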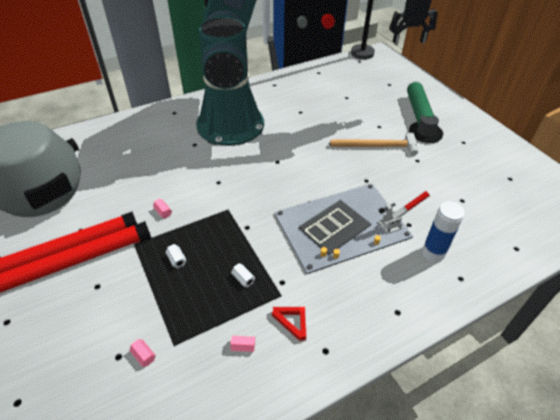

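Top view: two grey bosses on the mat at (341,200) and (389,246). The pink look-alikes at (366,146), (436,172) and (386,312) are not part of the job. The fixture has its pins at (214,180), (257,183) and (266,188), and the plate's free corner is near (219,240).

Run:
```python
from h import *
np.set_printoptions(precision=4,suppress=True)
p=np.load("top.npy");
a=cv2.resize(p[165:265,140:300],None,fx=5,fy=5,interpolation=cv2.INTER_CUBIC)
b=cv2.resize(p[165:265,310:420],None,fx=5,fy=5,interpolation=cv2.INTER_CUBIC)
save(a,"fx.png")
hsv=cv2.cvtColor(p,cv2.COLOR_RGB2HSV).astype(int);h,s,v=hsv[...,0],hsv[...,1],hsv[...,2]
roi=np.zeros(h.shape,bool);roi[165:265,140:300]=1
m=(roi&(h>12)&(h<32)&(s>110)&(v>80)).astype(np.uint8)
n,_,st,ce=cv2.connectedComponentsWithStats(m)
for i in range(1,n):
    if st[i,4]>4: print("brass",ce[i],st[i,4],onz("top",ce[i],.03)[0])
m=(roi&((h<8)|(h>172))&(s>120)).astype(np.uint8)
n,_,st,ce=cv2.connectedComponentsWithStats(m)
for i in range(1,n):
    if st[i,4]>10: print("red",ce[i],st[i],)
# dark plate
g=cv2.cvtColor(p,cv2.COLOR_RGB2GRAY)
roi=np.zeros(h.shape,bool);roi[172:284,322:412]=1
m=(roi&(g>90)).astype(np.uint8)
n,_,st,ce=cv2.connectedComponentsWithStats(m)
for i in range(1,n):
    if st[i,4]>30:
        c=cv2.findContours((_==i).astype(np.uint8),0,2)[0][0]
        r=cv2.minAreaRect(c);print("boss",r,onz("top",r[0],.03),onz("top",cv2.boxPoints(r),.03))
```

```text
brass [213.75 179.05] 20 [0.6613 0.1225 0.03  ]
brass [256.3684 182.7368] 19 [0.6483 0.0043 0.03  ]
brass [265.7826 189.3913] 23 [ 0.6287 -0.0216  0.03  ]
red [158.7557 183.313 ] [146 179  27  10 131]
boss ((340.54718017578125, 199.4150848388672), (18.131591796875, 10.98884391784668), 74.05460357666016) [[ 0.5958 -0.2278  0.03  ]] [[ 0.6168 -0.2071  0.03  ]
 [ 0.6248 -0.2369  0.03  ]
 [ 0.575  -0.2484  0.03  ]
 [ 0.5672 -0.2189  0.03  ]]
boss ((388.28466796875, 245.27694702148438), (18.729244232177734, 11.411194801330566), 82.87498474121094) [[ 0.4653 -0.3525  0.03  ]] [[ 0.4893 -0.3352  0.03  ]
 [ 0.4925 -0.3665  0.03  ]
 [ 0.4414 -0.3696  0.03  ]
 [ 0.4383 -0.3386  0.03  ]]
```

View pics/fx.png

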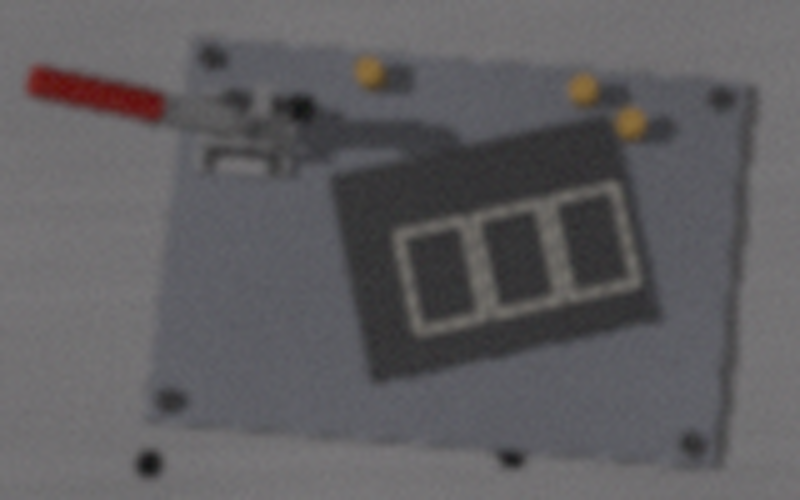

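Run:
```python
from h import *
np.set_printoptions(precision=4,suppress=True)
yaw=-0.11;O=np.array([.6383,-.0147]);R=np.array([[np.cos(yaw),-np.sin(yaw)],[np.sin(yaw),np.cos(yaw)]])
f=lambda P:(np.atleast_2d(P)[:,:2]-O)@R
c=140+np.array([375,660,335])/5,165+np.array([380,320,178])/5
P=onz("top",np.c_[c[0],c[1]],.016);print("plate FC,NR,FL",P,"in fix",f(P)*1000)
e=P[0]-P[1];print("plate yaw rel",np.arctan2(-e[0],e[1])-yaw)
print("fixture corners", f(onz("top",[[140+190/5,165+40/5],[140+755/5,165+87/5],[140+720/5,165+465/5],[140+150/5,165+420/5]],.01))*1000)
tip=onz("top",[147.5,181.5],.1);print("tip",tip,f(tip)*1000)
sp=onz("top",[161,130],.17);print("spray",sp,f(sp)*1000)
W=lambda p:O+R@np.array(p)/1000
for n,p in dict(freehome=(-120,160),push=(-133,150),m1=(-70,24),m2=(-70,67),m3=(-70,110),tip1=(-30,304),tip0=(-30,213)).items():print(n,W(p))
```

```text
plate FC,NR,FL [[ 0.4896  0.1204  0.016 ]
 [ 0.5194 -0.0366  0.016 ]
 [ 0.6035  0.143   0.016 ]] in fix [[-162.6704  117.9094]
 [-115.7526  -34.7703]
 [ -51.8714  152.8885]]
plate yaw rel 0.29813648872937004
fixture corners [[  21.4261  244.6534]
 [  22.5647  -75.6965]
 [-192.1519  -74.7576]
 [-194.7158  239.1492]]
tip [[0.6393 0.2861 0.1   ]] [[-31.9941 299.0487]]
spray [[0.7541 0.2362 0.17  ]] [[ 87.5523 262.1253]]
freehome [0.5366 0.1575]
push [0.5226 0.149 ]
m1 [0.5714 0.0168]
m2 [0.5761 0.0596]
m3 [0.5808 0.1023]
tip1 [0.6419 0.2908]
tip0 [0.6319 0.2003]
```

jog_arm([
  [0,0,0,-5.4],
  [0,0,0,-5.3],
  [-24,-31,0,0],
  [-24,-31,0,0],
  [-24,-31,0,0],
  [-24,-31,0,0],
  [-24,-31,0,0],
  [-24,-31,0,0],
  [-24,-31,0,0],
  [-24,-31,0,0],
], jaw=0, newtons=60)

```text
time: 0.93
eef_pos: [0.339, 0.3047, 0.2311]
tcp_rot: [[-0.994, 0.108, -0.0], [0.108, 0.994, -0.0], [0.0, -0.0, -1.0]]
wrist_force: [0.9, 0.1, 0.4]
gripper_width: -0.001
```

jog_arm([
  [-24,-31,0,0],
  [-24,-31,0,0],
  [-24,-31,0,0],
  [-24,-31,0,0],
  [-24,-31,0,0],
  [-24,-30,0,0],
  [0,0,30,0],
  [0,0,30,0],
  [0,0,30,0],
  [0,0,30,0],
])

```text
time: 1.77
eef_pos: [0.4617, 0.1064, 0.1101]
tcp_rot: [[-0.994, 0.11, 0.0], [0.11, 0.994, -0.0], [-0.0, 0.0, -1.0]]
wrist_force: [0.0, -0.6, -0.5]
gripper_width: -0.001
```

jog_arm([
  [0,0,30,0],
  [0,0,30,0],
  [0,0,25,0],
  [0,0,12,0],
  [0,0,0,0],
  [-7,0,0,0],
  [-7,0,0,0],
  [0,0,0,0],
])

```text
time: 2.43
eef_pos: [0.4795, 0.1054, 0.0157]
tcp_rot: [[-0.994, 0.109, 0.005], [0.109, 0.994, 0.0], [-0.005, 0.001, -1.0]]
wrist_force: [1.9, 0.2, 0.1]
gripper_width: 0.001
```

jog_arm([
  [4,0,0,0],
  [0,0,0,0],
  [0,0,0,0],
])

```text
time: 2.68
eef_pos: [0.4712, 0.1058, 0.0148]
tcp_rot: [[-0.994, 0.109, 0.0], [0.109, 0.994, -0.0], [-0.0, -0.0, -1.0]]
wrist_force: [0.3, -0.9, 0.3]
gripper_width: -0.001
```

jog_arm([
  [0,0,2.5,0],
  [0,0,0,0],
  [-4,0,0,0],
  [-4,0,0,0],
  [-4,4,0,0],
  [-4,4,0,0],
  [-4,5,0,0],
  [-4,5,0,0],
  [-4,5,0,0],
  [-4,4,0,0],
])

```text
time: 3.52
eef_pos: [0.5065, 0.1298, 0.0117]
tcp_rot: [[-0.994, 0.109, -0.001], [0.109, 0.994, -0.0], [0.001, -0.0, -1.0]]
wrist_force: [-3.3, -2.9, 0.5]
gripper_width: 0.001
```

```bash
cat > pl.py <<'E'
from h import *
import sys
np.set_printoptions(precision=1,suppress=True)
yaw=-0.11;O=np.array([.6383,-.0147]);R=np.array([[np.cos(yaw),-np.sin(yaw)],[np.sin(yaw),np.cos(yaw)]])
f=lambda P:(np.atleast_2d(P)[:,:2]-O)@R*1000
if __name__=="__main__":
    s=state();print("tcp fix",f(s["eef_pos"]),s["eef_pos"][2]*1000,s["wrist_force"])
    p,d=camera("top");a=cv2.resize(p[165:265,140:300],None,fx=5,fy=5,interpolation=cv2.INTER_CUBIC);save(a,sys.argv[1])
E
python3 pl.py p1.png
```

```text
tcp fix [[-146.9  129.2]] 11.653093485986247 [-3.3 -2.9  0.5]
```

View pics/p1.png

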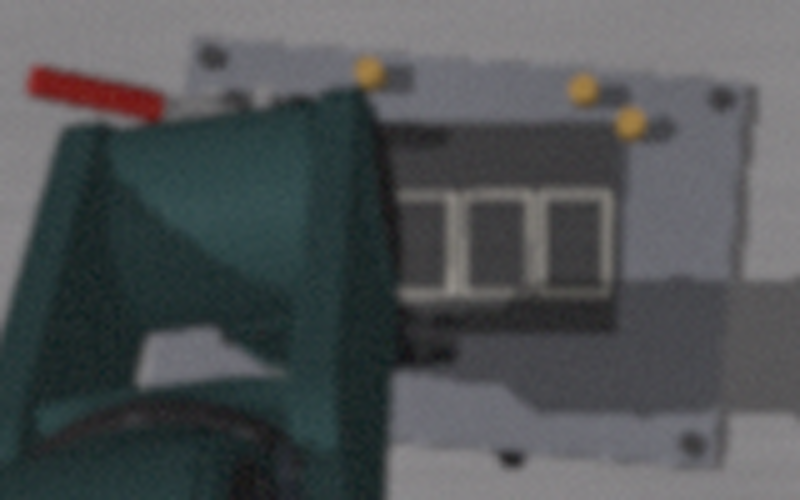

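The plate has turned most of the way and its right-hand corner is still at the pivot pin (crop ~(628,123)). I'll keep pushing.

jog_arm([
  [-3,3,0,0],
  [-3,3,0,0],
  [-3,2,0,0],
  [-3,2,0,0],
  [-2,1,0,0],
  [-1,0,0,0],
  [0,0,0,0],
])

```text
time: 4.15
eef_pos: [0.5201, 0.1393, 0.0115]
tcp_rot: [[-0.994, 0.109, -0.005], [0.109, 0.994, 0.001], [0.005, 0.0, -1.0]]
wrist_force: [-8.9, 2.8, 4.6]
gripper_width: -0.004
```

jog_arm([
  [-1,0,0,0],
  [-1,0,0,0],
  [0,0,0,0],
])

```text
time: 4.4
eef_pos: [0.5202, 0.1392, 0.0114]
tcp_rot: [[-0.994, 0.11, -0.008], [0.11, 0.994, 0.001], [0.008, 0.0, -1.0]]
wrist_force: [-12.1, 5.0, 9.0]
gripper_width: 0.003
```

jog_arm([
  [8,0,0,0],
  [8,0,-20,0],
  [0,0,-40,0],
  [40,0,-40,0],
  [40,0,-10,0],
  [20,0,0,0],
])

```text
time: 4.9
eef_pos: [0.4197, 0.1505, 0.1141]
tcp_rot: [[-0.994, 0.109, 0.006], [0.109, 0.994, 0.001], [-0.006, 0.002, -1.0]]
wrist_force: [-0.3, 0.2, -0.9]
gripper_width: 0.002
```

```bash
python3 pl.py p2.png
python3 - <<'E'
from h import *
p,d=camera("wrist");save(p,"w2.png")
E
```

```text
tcp fix [[-235.4  140.2]] 114.05428464855159 [-0.3  0.2 -0.9]
```

View pics/w2.png

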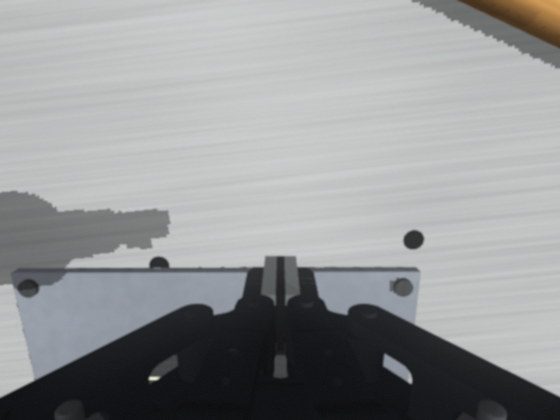

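The wrist view looks back towards the robot, so the plate isn't in it and it doesn't help here. Next is the top crop.

View pics/p2.png

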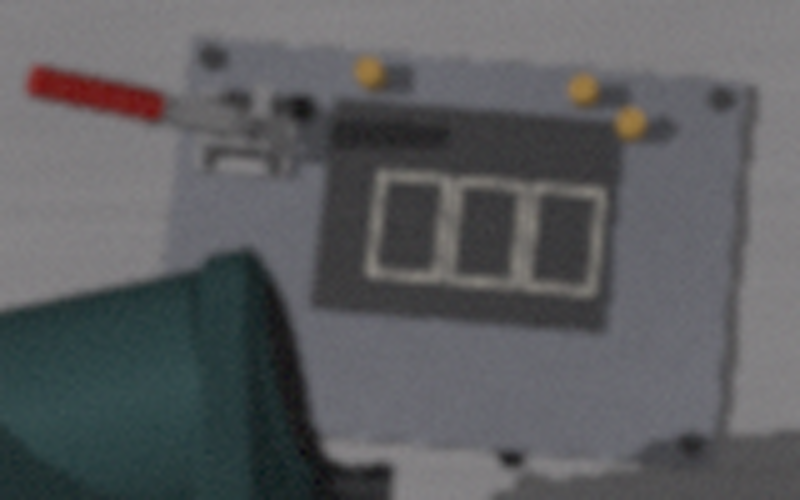

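```bash
cat > plate.py <<'E'
from pl import *
def platepose(p):
    g=cv2.cvtColor(p,cv2.COLOR_RGB2GRAY).astype(np.uint8)
    sub=cv2.resize(g[165:265,140:300],None,fx=8,fy=8,interpolation=cv2.INTER_CUBIC)
    bw=((sub>np.percentile(sub[100:500,500:1000],50)+35)).astype(np.uint8)
    # plate region: dark; chalk = bright inside. use window
    n,l,st,ce=cv2.connectedComponentsWithStats(bw)
    best=[(i,st[i]) for i in range(1,n) if 250<st[i,2]<480 and 120<st[i,3]<330]
    for i,s in best:
        c=cv2.findContours((l==i).astype(np.uint8),0,2)[0];c=max(c,key=cv2.contourArea)
        px=(cv2.boxPoints(cv2.minAreaRect(c))+.5)/8-.5+[140,165]
        W=f(onz("top",px,.016));print("chalk size",np.linalg.norm(np.diff(W,axis=0),axis=1),"centre fix",W.mean(0))
        L=W[1]-W[0] if np.linalg.norm(W[1]-W[0])>100 else W[2]-W[1]
        L=L*np.sign(L[1]);th=np.arctan2(-L[0],L[1]);c,s_=np.cos(th),np.sin(th)
        print("yaw rel",round(th,4),"corner",W.mean(0)-np.array([[c,-s_],[s_,c]])@[-70,67])
if __name__=="__main__":
    p,d=camera("top");platepose(p)
E
python3 plate.py
python3 - <<'E'
import cv2,numpy as np
from pl import f
from h import onz
# hand-read corners of p2
c=np.array([[335,100],[625,122],[605,330],[315,305]])
print(f(onz("top",c/5+[140,165],.016)))
E
```

```text
chalk size [ 61.3 128.1  61.3] centre fix [-74.1  68.2]
yaw rel 0.0051 corner [-3.8  1.5]
[[  -7.4  158.1]
 [  -5.6   -4.9]
 [-124.    -5.1]
 [-124.1  155.5]]
```

jog_arm([
  [-25,-20,0,0],
  [-25,-20,0,0],
  [-20,-20,0,0],
  [-10,0,30,0],
  [0,0,30,0],
  [0,0,25,0],
  [0,0,15,0],
  [-4,0,0,0],
  [-4,0,0,0],
  [0,0,0,0],
])

```text
time: 5.88
eef_pos: [0.5046, 0.0802, 0.0112]
tcp_rot: [[-0.994, 0.109, 0.005], [0.109, 0.994, -0.0], [-0.005, 0.0, -1.0]]
wrist_force: [0.3, -0.5, 0.5]
gripper_width: -0.001
```

jog_arm([
  [-3,0,0,0],
  [-3,0,0,0],
  [-2,0,0,0],
  [0,0,0,0],
])

```text
time: 6.22
eef_pos: [0.5097, 0.0796, 0.0113]
tcp_rot: [[-0.994, 0.109, 0.001], [0.109, 0.994, -0.0], [-0.001, 0.0, -1.0]]
wrist_force: [0.4, -0.4, -0.8]
gripper_width: 0.0
```

jog_arm([
  [0,0,-1.5,0],
  [-2,0,0,0],
  [-2,0,0,0],
  [-2,0,0,0],
  [0,0,0,0],
])

```text
time: 6.63
eef_pos: [0.5135, 0.0791, 0.0126]
tcp_rot: [[-0.994, 0.109, -0.002], [0.109, 0.994, 0.0], [0.002, -0.0, -1.0]]
wrist_force: [-3.0, 0.4, 2.9]
gripper_width: -0.004
```

jog_arm([
  [-2,0,0,0],
  [-1,0,0,0],
  [0,0,0,0],
])

```text
time: 6.88
eef_pos: [0.5136, 0.0789, 0.0123]
tcp_rot: [[-0.994, 0.109, -0.007], [0.109, 0.994, 0.0], [0.007, -0.001, -1.0]]
wrist_force: [-7.7, 2.1, 6.1]
gripper_width: 0.004
```

jog_arm([
  [-2,0,0,0],
  [-2,0,0,0],
  [-2,0,0,0],
  [-1,0,0,0],
  [0,0,0,0],
])

```text
time: 7.3
eef_pos: [0.5191, 0.0781, 0.012]
tcp_rot: [[-0.994, 0.109, -0.01], [0.109, 0.994, 0.0], [0.01, -0.001, -1.0]]
wrist_force: [-9.7, 0.7, 6.4]
gripper_width: 0.002
```

jog_arm([
  [-2,0,0,0],
  [-2,0,0,0],
  [0,0,0,0],
])

```text
time: 7.55
eef_pos: [0.5192, 0.078, 0.0117]
tcp_rot: [[-0.994, 0.109, -0.017], [0.109, 0.994, 0.0], [0.017, -0.001, -1.0]]
wrist_force: [-17.3, 3.1, 13.9]
gripper_width: 0.001
```

jog_arm([
  [10,0,0,0],
  [10,0,-20,0],
  [0,0,-40,0],
  [35,0,-40,0],
  [35,0,-10,0],
  [20,0,0,0],
])

```text
time: 8.05
eef_pos: [0.4263, 0.0889, 0.1166]
tcp_rot: [[-0.994, 0.109, 0.005], [0.109, 0.994, 0.0], [-0.005, 0.001, -1.0]]
wrist_force: [-0.8, 0.5, -0.6]
gripper_width: 0.001
```

```bash
python3 plate.py
python3 - <<'E'
from h import *
p,d=camera("scene");save(cv2.resize(p[170:290,260:440],None,fx=4,fy=4,interpolation=cv2.INTER_CUBIC),"s3.png")
p,d=camera("top");save(p,"t3.png")
E
```

```text
(no output)
```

View pics/s3.png

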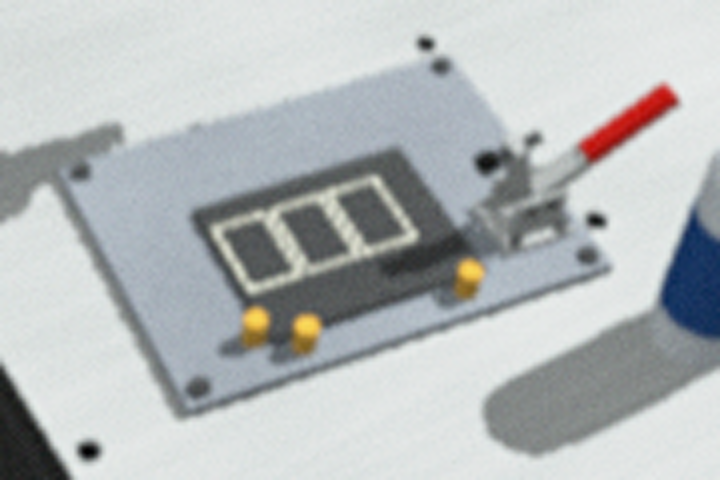

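The scene view shows the far edge lying on both stop pins and the right end at the pivot pin. I'll measure this numerically, because the top detector returned nothing.

```bash
cat > plate.py <<'E'
from pl import *
def platepose(name,p):
    g=cv2.cvtColor(p,cv2.COLOR_RGB2GRAY)
    uv=proj(name,np.r_[[list(O+R@np.array(q)/1000)+[.016] for q in((-110,5),(-110,130),(-25,130),(-25,5))]])
    roi=np.zeros(g.shape,np.uint8);cv2.fillConvexPoly(roi,uv.astype(np.int32),1)
    S=6;sub=cv2.resize(g,None,fx=S,fy=S,interpolation=cv2.INTER_CUBIC);r=cv2.resize(roi,None,fx=S,fy=S,interpolation=0)
    lo,hi=np.percentile(sub[r>0],[15,97]);bw=((sub>(lo+hi)/2)&(r>0)).astype(np.uint8)
    n,l,st,ce=cv2.connectedComponentsWithStats(bw);i=1+np.argmax(st[1:,4])
    c=max(cv2.findContours((l==i).astype(np.uint8),0,2)[0],key=cv2.contourArea)[:,0]
    W=f(onz(name,(c+.5)/S-.5,.016)).astype(np.float32)
    rc=cv2.minAreaRect(W);B=cv2.boxPoints(rc);C=np.array(rc[0])
    L=B[1]-B[0] if np.linalg.norm(B[1]-B[0])>np.linalg.norm(B[2]-B[1]) else B[2]-B[1]
    L=L*np.sign(L[1]);th=np.arctan2(-L[0],L[1]);a,b=np.cos(th),np.sin(th)
    print(name,"size",np.round(rc[1],1),"centre",C,"yaw rel",round(float(th),4),"corner",C-np.array([[a,-b],[b,a]])@[-70,67])
def pins(name,p):
    hsv=cv2.cvtColor(p,cv2.COLOR_RGB2HSV).astype(int);h,s,v=hsv[...,0],hsv[...,1],hsv[...,2]
    m=((h>12)&(h<32)&(s>110)&(v>80)).astype(np.uint8)
    n,l,st,ce=cv2.connectedComponentsWithStats(m)
    for q in((-9,-8),(8,20),(8,140)):   # pin mask centroid vs middle of pin body (z 22)
        e=np.r_[O+R@np.array(q)/1000,.024];u=proj(name,e)[0]
        k=1+np.argmin(np.linalg.norm(ce[1:]-u,axis=1));print("pin",q,"seen",f(onz(name,ce[k],.024)),st[k,4])
if __name__=="__main__":
    for n in("top","scene"):
        p,d=camera(n);platepose(n,p);pins(n,p)
E
python3 plate.py
```

```text
top size [ 64.2 128.2] centre [-68.4  68.7] yaw rel 0.0059 corner [1.9 2.2]
pin (-9, -8) seen [[-7.4 -6.7]] 23
pin (8, 20) seen [[ 8.9 20.3]] 17
pin (8, 140) seen [[  8.3 140. ]] 23
scene size [127.1  65.2] centre [-69.6  67.8] yaw rel -0.0001 corner [0.4 0.8]
pin (-9, -8) seen [[-7.6 -5.4]] 52
pin (8, 20) seen [[ 8.7 21.5]] 52
pin (8, 140) seen [[  8.  141.8]] 48
```

jog_arm([
  [0,10,-35,0],
  [0,10,-35,0],
  [-18,28,-20,0],
  [-22,28,0,0],
  [-22,28,0,0],
  [-22,30,0,0],
  [-22,30,0,0],
  [-22,30,0,0],
  [-22,30,0,0],
  [-22,30,0,0],
])

```text
time: 9.13
eef_pos: [0.6279, 0.3241, 0.2031]
tcp_rot: [[-0.994, 0.109, 0.001], [0.109, 0.994, 0.0], [-0.001, 0.0, -1.0]]
wrist_force: [0.3, 1.0, 0.4]
gripper_width: 0.002
```

jog_arm([
  [-21,2,0,0],
  [0,0,30,0],
  [0,0,30,0],
  [0,0,30,0],
  [0,0,30,0],
  [0,0,7,0],
  [0,0,0,0],
])

```text
time: 9.72
eef_pos: [0.6451, 0.3213, 0.0732]
tcp_rot: [[-0.994, 0.109, -0.006], [0.109, 0.994, -0.002], [0.005, -0.003, -1.0]]
wrist_force: [-0.4, -0.2, -0.4]
gripper_width: 0.001
```

```bash
sed -i 's/O=np.array(\[.6383,-.0147\])/O=np.array([.6392,-.0140])/' pl.py
python3 - <<'E'
from pl import *
s=state();print(f(s["eef_pos"]),s["eef_pos"])
p,d=camera("scene");save(cv2.resize(p[100:300,300:480],None,fx=3,fy=3,interpolation=cv2.INTER_CUBIC),"s4.png")
E
```

```text
[[-30.9 333.9]] [0.6 0.3 0.1]
```

View pics/s4.png

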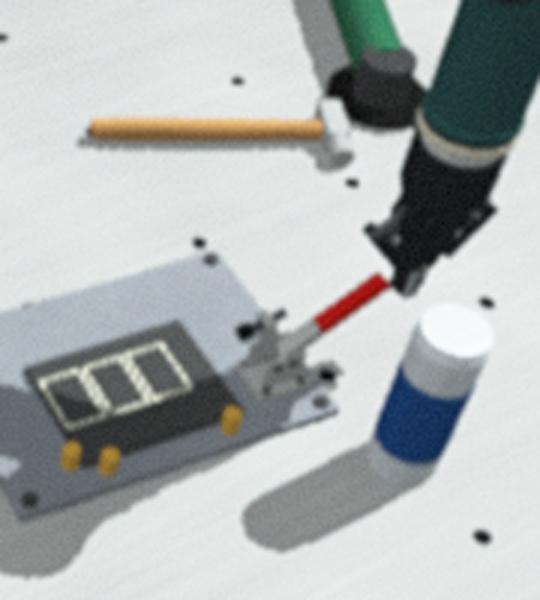

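The shut fingers stand just beyond the handle tip (crop (405,280)) and clear of the can. Now I'll swing the handle up.

jog_arm([
  [0,-8,-2,0],
  [0,-8,-3,0],
  [0,-8,-3,0],
  [0,-8,-3,0],
  [0,-8,-3,0],
  [0,-8,-2,0],
  [0,-8,-2,0],
  [0,-8,-2,0],
  [0,-8,-2,0],
  [0,-6,0,0],
])

```text
time: 10.6
eef_pos: [0.6429, 0.2489, 0.1078]
tcp_rot: [[-0.994, 0.106, 0.015], [0.106, 0.994, 0.007], [-0.014, 0.008, -1.0]]
wrist_force: [2.0, 10.9, 32.6]
gripper_width: -0.0
```

jog_arm([
  [0,-5,0,0],
  [0,-5,0,0],
  [0,-4,0,0],
  [0,-3,0,0],
  [0,0,0,0],
])

```text
time: 11.02
eef_pos: [0.6419, 0.2311, 0.1112]
tcp_rot: [[-0.994, 0.109, 0.016], [0.109, 0.994, 0.008], [-0.015, 0.01, -1.0]]
wrist_force: [-9.5, 8.1, 43.9]
gripper_width: 0.001
```

jog_arm([
  [0,2,-12,0],
  [0,0,-10,0],
  [0,0,-5,0],
  [0,0,0,0],
])

```text
time: 11.35
eef_pos: [0.6377, 0.2297, 0.1287]
tcp_rot: [[-0.994, 0.109, 0.004], [0.109, 0.994, 0.001], [-0.004, 0.001, -1.0]]
wrist_force: [1.0, 0.4, 1.4]
gripper_width: -0.001
```

Run:
```python
from pl import *
s=state();print(f(s["eef_pos"]),s["eef_pos"]*1000,s["wrist_force"])
p,d=camera("scene");save(cv2.resize(p[100:300,300:480],None,fx=3,fy=3,interpolation=cv2.INTER_CUBIC),"s5.png")
```

```text
[[-28.2 242. ]] [637.7 229.7 128.7] [1.  0.4 1.4]
```

View pics/s5.png

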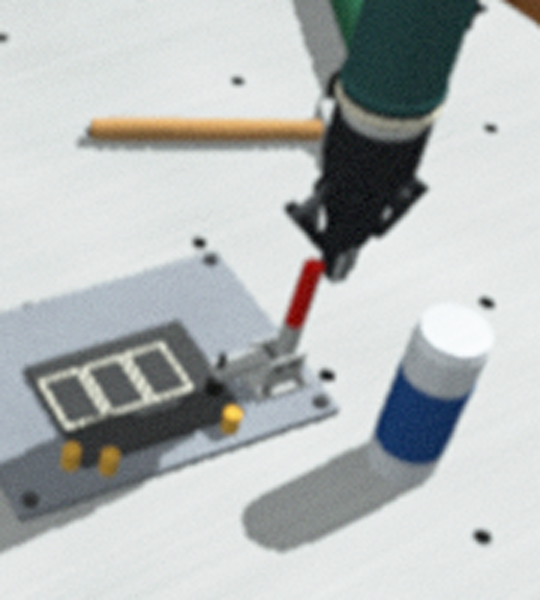

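The handle is nearly upright (crop (305,290)) with the foot down. I'll finish with a slow push from this higher position.

jog_arm([
  [0,-3,0,0],
  [0,-2,0,0],
  [0,-2,0,0],
  [0,0,0,0],
])

```text
time: 11.73
eef_pos: [0.636, 0.2252, 0.126]
tcp_rot: [[-0.994, 0.11, 0.001], [0.11, 0.994, 0.005], [-0.0, 0.005, -1.0]]
wrist_force: [-0.1, 10.4, 5.1]
gripper_width: -0.002
```

jog_arm([
  [0,-2,0,0],
  [0,-2,0,0],
  [0,-1,0,0],
  [0,0,0,0],
])

```text
time: 12.07
eef_pos: [0.636, 0.2241, 0.1262]
tcp_rot: [[-0.994, 0.11, 0.002], [0.11, 0.994, 0.011], [-0.001, 0.011, -1.0]]
wrist_force: [1.8, 24.2, 1.9]
gripper_width: -0.002
```

jog_arm([
  [0,8,0,0],
  [0,7,-10,0],
  [0,0,-40,0],
  [0,0,-40,0],
  [0,0,-35,0],
  [-9,-40,0,0],
  [-9,-40,0,0],
  [-9,-40,0,0],
  [-9,-40,0,0],
  [-9,-40,0,0],
], jaw=85)

```text
time: 12.9
eef_pos: [0.6584, 0.0264, 0.2496]
tcp_rot: [[-0.994, 0.109, -0.003], [0.109, 0.994, -0.001], [0.003, -0.001, -1.0]]
wrist_force: [-0.3, 0.4, -0.4]
gripper_width: 0.996
```

jog_arm([
  [-9,-40,0,0],
  [-9,-40,0,0],
  [-9,-40,0,0],
  [-9,-40,0,0],
  [-9,-40,0,0],
  [-9,-40,0,0],
  [0,0,0,-6.5],
  [0,0,0,-6.5],
  [0,0,0,-6.5],
  [0,0,0,0],
])

```text
time: 13.73
eef_pos: [0.6858, -0.2166, 0.2491]
tcp_rot: [[-0.973, -0.232, -0.004], [-0.232, 0.973, 0.001], [0.004, 0.001, -1.0]]
wrist_force: [-0.2, 0.2, 0.5]
gripper_width: 0.999
```

```bash
cat > boss.py <<'E'
from plate import *
def bosses(name,p,thr=90):
    g=cv2.cvtColor(p,cv2.COLOR_RGB2GRAY).astype(np.uint8);hsv=cv2.cvtColor(p,cv2.COLOR_RGB2HSV)
    uv=proj(name,[[.72,-.145,.003],[.72,-.43,.003],[.36,-.43,.003],[.36,-.145,.003]])
    c=max([k for k in cv2.findContours((g<60).astype(np.uint8),0,2)[0]],key=cv2.contourArea)
    roi=np.zeros(g.shape,np.uint8);cv2.fillConvexPoly(roi,cv2.convexHull(uv.astype(np.int32)),1)
    n,l,st,ce=cv2.connectedComponentsWithStats(((g>thr)&(hsv[...,1]<70)&(roi>0)).astype(np.uint8))
    for i in range(1,n):
        if 60<st[i,4]<400:
            k=cv2.findContours((l==i).astype(np.uint8),0,2)[0][0];r=cv2.minAreaRect(k);B=onz(name,cv2.boxPoints(r),.028)[:,:2]
            L=B[1]-B[0] if np.linalg.norm(B[1]-B[0])>np.linalg.norm(B[2]-B[1]) else B[2]-B[1];L=L*np.sign(L[0])
            print(name,"boss px",np.round(r[0],1),r[1],"world mm",B.mean(0)*1000,"yaw",round(float(np.arctan2(L[1],L[0])),3),"len",np.linalg.norm(L)*1000)
if __name__=="__main__":
    print(state()["eef_pos"]*1000,state()["time"])
    for n in("top",): 
        p,d=camera(n);platepose(n,p);bosses(n,p)
    p,d=camera("wrist");save(p,sys.argv[1])
E
python3 boss.py w6.png
```

```text
[ 685.8 -216.6  249.1] 13.7333
top size [ 63.5 128. ] centre [-69.4  67.8] yaw rel 0.0069 corner [1.1 1.3]
top boss px [388.5 245.5] (19.0, 13.0) world mm [ 465.  -353.5] yaw -0.063 len 52.19393298826967
top boss px [377.  284.4] (1.9992287158966064, 50.008487701416016) world mm [ 360.6 -316.1] yaw -1.567 len 134.86476709096354
```

View pics/w6.png

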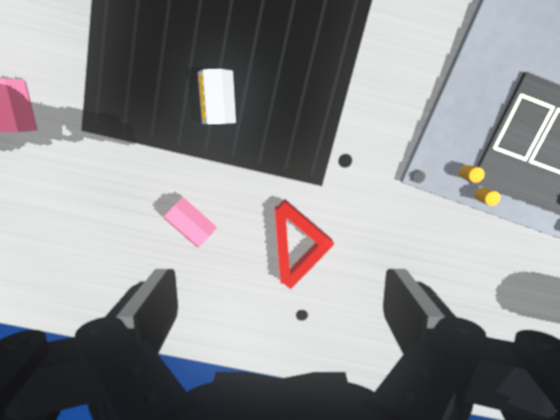

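Boss A is at wrist (217,97) with its yellow stripe on the left, the -y upper side. The pink piece at (190,222) and the magnet are left alone. Next I'll look at boss B.

```bash
cat > wb.py <<'E'
from plate import *
def wb(fn,near=None,thr=150,z=.028):
    s=state();p,d=camera("wrist");save(p,fn)
    hsv=cv2.cvtColor(p,cv2.COLOR_RGB2HSV).astype(int);h,sa,v=hsv[...,0],hsv[...,1],hsv[...,2]
    w=((sa<60)&(v>thr))|((h>15)&(h<35)&(sa>90)&(v>90))
    w=w.astype(np.uint8)
    n,l,st,ce=cv2.connectedComponentsWithStats(w)
    for i in range(1,n):
        if 500<st[i,4]<20000 and st[i,2]<250:
            k=max(cv2.findContours((l==i).astype(np.uint8),0,2)[0],key=cv2.contourArea);r=cv2.minAreaRect(k);B=onz("wrist",cv2.boxPoints(r),z)[:,:2]*1000
            e=[B[1]-B[0],B[2]-B[1]];L=max(e,key=np.linalg.norm);S=min(e,key=np.linalg.norm);L=L*np.sign(L[0])
            ym=(l==i)&(h>15)&(h<35)&(sa>90);yc=np.argwhere(ym)[:,::-1].mean(0) if ym.sum()>5 else None
            C=B.mean(0);T=np.array(s["tcp_rot"])
            rel=T.T@np.r_[C/1000-s["eef_pos"][:2],0]*1000
            print("px",np.round(r[0]),"world",C,"LxS",np.linalg.norm(L),np.linalg.norm(S),"yaw",round(float(np.arctan2(L[1],L[0])),3),"tool rel",rel[:2],"yellow",yc,ym.sum())
    return p
if __name__=="__main__":
    print(state()["eef_pos"]*1000,state()["time"]);wb(sys.argv[1])
E
python3 wb.py w6b.png; python3 -c "
import cv2;a=cv2.imread('pics/w6b.png')[50:150,170:270];cv2.imwrite('pics/A.png',a)"
```

```text
[ 686.2 -215.8  249.7] 13.8333
px [45. 60.] world [ 623.5 -463.4] LxS 107.28579276425309 83.08943256635608 yaw 0.082 tool rel [ 116.9 -227.1] yellow None 0
px [216.  96.] world [ 616.9 -296.8] LxS 52.072536251668666 33.86962580102007 yaw 0.258 tool rel [ 85.8 -63.2] yellow [201.4  96.7] 189
px [536. 131.] world [577.4  25.7] LxS 76.40175158147646 59.698944219151926 yaw 1.478 tool rel [ 51.6 259.8] yellow None 0
px [290. 243.] world [ 750.7 -190.1] LxS 38.543225520476874 37.7497972437485 yaw 1.062 tool rel [-68.6  10.6] yellow None 0
```

jog_arm([
  [31,-20,0,0],
  [31,-20,0,0],
  [31,-20,0,0],
  [30,-19,0,0],
  [30,-18,0,0],
  [0,0,0,0],
])

```text
time: 14.38
eef_pos: [0.5558, -0.3492, 0.251]
tcp_rot: [[-0.975, -0.223, -0.003], [-0.223, 0.975, -0.002], [0.004, -0.001, -1.0]]
wrist_force: [0.2, -0.1, -0.1]
gripper_width: 0.996
```

```bash
python3 wb.py w7.png
python3 - <<'E'
import cv2,numpy as np
a=cv2.imread('pics/w7.png');b=cv2.imread('pics/A.png')
cv2.imwrite('pics/w7c.png',np.hstack([cv2.resize(a,(560,420)),np.vstack([cv2.resize(b,(240,240),interpolation=2),np.zeros((180,240,3),np.uint8)])]))
E
```

```text
[ 555.8 -349.2  251. ] 14.3833
px [296.  92.] world [ 467.9 -352.8] LxS 52.41875612237005 33.915751435887024 yaw 0.034 tool rel [86.5 16.1] yellow None 0
px [313. 244.] world [ 618.3 -296.4] LxS 58.0617996230301 32.70332586738302 yaw 0.239 tool rel [-72.6  37.5] yellow [301.  244.4] 181
```

View pics/w7c.png

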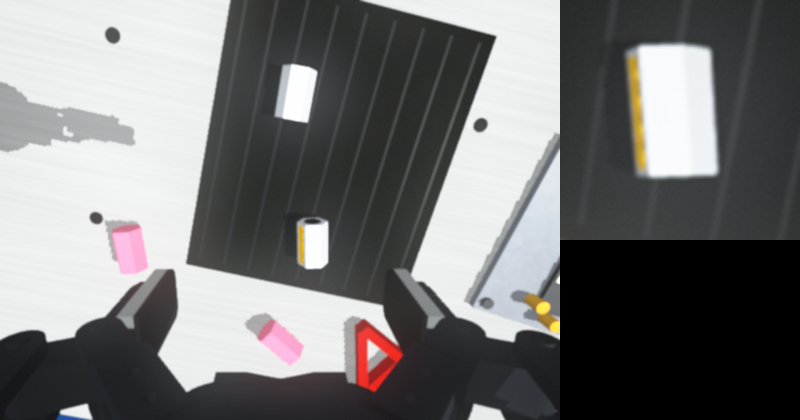

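Boss A has been knocked to about (617,-297) mm; its stripe is on the upper -y face, so it needs one roll towards +y. Boss B at (468,-353) shows no stripe on its visible faces. I'll straddle A and roll it towards +y.

jog_arm([
  [-24,18,0,0],
  [-24,18,0,0],
  [-23,17,0,0],
  [0,0,38,0],
  [0,0,38,0],
  [0,0,38,0],
  [0,0,38,0],
  [0,0,20,0],
  [0,0,0,0],
])

```text
time: 15.18
eef_pos: [0.6142, -0.2736, 0.0732]
tcp_rot: [[-0.973, -0.229, -0.009], [-0.229, 0.973, 0.005], [0.008, 0.007, -1.0]]
wrist_force: [-0.4, 0.5, 0.0]
gripper_width: 0.994
```

Run:
```python
from boss import *
s=state();T=np.array(s["tcp_rot"]);print(s["eef_pos"]*1000)
for b in([.617,-.2967,.018],): print((T.T@(np.array(b)-s["eef_pos"]))*1000)
p,d=camera("scene");save(cv2.resize(p[200:340,140:320],None,fx=4,fy=4,interpolation=cv2.INTER_CUBIC),"s8.png")
wb=None
```

```text
[ 614.2 -273.6   73.2]
[  2.2 -23.5  55.1]
```

View pics/s8.png

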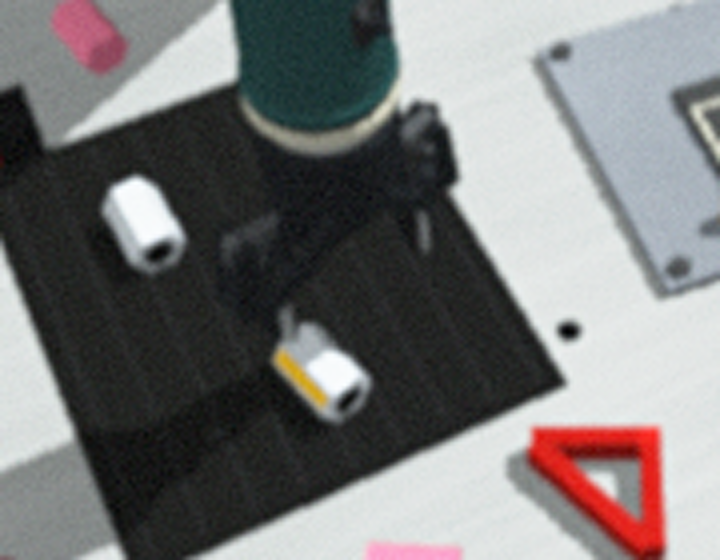

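jog_arm([
  [2,-8,0,0],
  [0,0,25,0],
  [0,0,25,0],
  [0,0,11,0],
  [0,0,0,0],
  [0,0,0,0],
])

```text
time: 15.73
eef_pos: [0.6181, -0.286, 0.0194]
tcp_rot: [[-0.973, -0.229, 0.001], [-0.229, 0.973, -0.001], [-0.001, -0.001, -1.0]]
wrist_force: [1.0, -1.5, 0.6]
gripper_width: 0.996
```

jog_arm([
  [0,0,7,0],
  [0,4,0,0],
  [0,4,0,0],
  [0,3,0,0],
  [0,3,0,0],
  [0,3,0,0],
  [0,3,0,0],
  [0,0,0,0],
])

```text
time: 16.4
eef_pos: [0.6135, -0.2673, 0.0124]
tcp_rot: [[-0.973, -0.23, 0.002], [-0.23, 0.973, -0.003], [-0.001, -0.004, -1.0]]
wrist_force: [-1.3, -4.1, 4.3]
gripper_width: 0.998
```

jog_arm([
  [0,3,0,0],
  [0,3,0,0],
  [0,3,0,0],
  [0,0,0,0],
  [0,0,0,0],
])

```text
time: 16.82
eef_pos: [0.6129, -0.2627, 0.015]
tcp_rot: [[-0.973, -0.23, 0.006], [-0.23, 0.973, -0.009], [-0.003, -0.01, -1.0]]
wrist_force: [-6.2, -12.5, 16.3]
gripper_width: 1.0
```

```bash
cat > sc.py <<'E'
from boss import *
s=state();T=np.array(s["tcp_rot"]);print(s["eef_pos"]*1000)
p,d=camera("scene");save(cv2.resize(p[200:320,140:320],None,fx=4,fy=4,interpolation=cv2.INTER_CUBIC),sys.argv[1])
hsv=cv2.cvtColor(p,cv2.COLOR_RGB2HSV).astype(int);h,sa,v=hsv[...,0],hsv[...,1],hsv[...,2]
roi=np.zeros(h.shape,np.uint8);cv2.fillConvexPoly(roi,cv2.convexHull(proj("scene",[[.7,-.16,.003],[.7,-.43,.003],[.38,-.43,.003],[.38,-.16,.003]]).astype(np.int32)),1)
for nm,m in(("yellow",(h>13)&(h<34)&(sa>90)&(v>90)),("white",(sa<60)&(v>140))):
    n,l,st,ce=cv2.connectedComponentsWithStats((m&(roi>0)).astype(np.uint8))
    for i in range(1,n):
        if st[i,4]>6:
            W=onz("scene",ce[i],.03)[0];print(nm,ce[i],st[i,4],"z30:",W*1000,"tool rel",(T.T@(W-s["eef_pos"]))[:2]*1000)
E
python3 sc.py s9.png
```

```text
[ 612.9 -262.7   15. ]
yellow [221.5 296.3] 15 z30: [ 633.5 -301.1   30. ] tool rel [-11.3 -42.3]
white [243.8 240.2] 68 z30: [ 507.4 -185.    30. ] tool rel [84.8 99.7]
white [213.6 244.5] 12 z30: [ 484.  -258.9   30. ] tool rel [124.6  33.1]
white [174.7 253.6] 255 z30: [ 465.3 -355.7   30. ] tool rel [164.9 -56.7]
white [222.8 248.8] 12 z30: [ 507.8 -243.6   30. ] tool rel [97.9 42.5]
white [231.1 248.6] 7 z30: [ 516.9 -224.8   30. ] tool rel [84.7 58.8]
white [239.6 313. ] 949 z30: [ 692.4 -282.3   30. ] tool rel [-72.9 -37.5]
white [225.  291.8] 123 z30: [ 626.2 -289.    30. ] tool rel [ -6.9 -28.9]
```

View pics/s9.png

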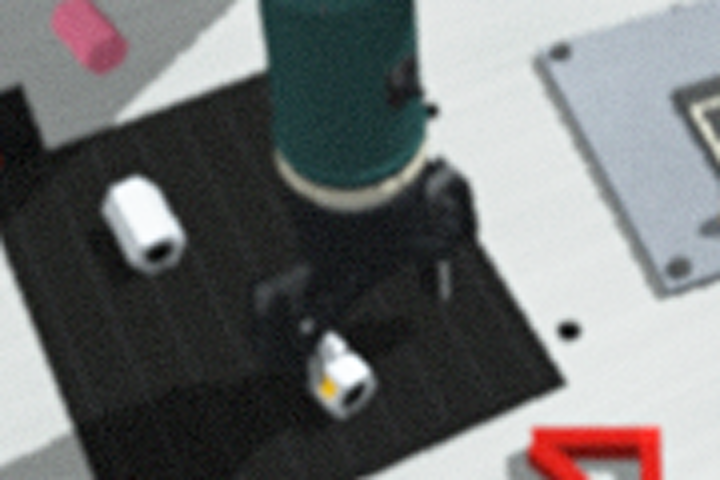

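The pad jams on the sloping flat: pushing purely sideways drags its friction downwards. I'll back off and push along an arc instead, rising with the boss.

jog_arm([
  [0,-6,0,0],
  [0,-6,0,0],
  [0,0,0,0],
  [0,0,0,0],
])

```text
time: 17.2
eef_pos: [0.6136, -0.2691, 0.011]
tcp_rot: [[-0.973, -0.229, 0.0], [-0.229, 0.973, -0.0], [-0.0, -0.0, -1.0]]
wrist_force: [-0.1, -2.9, 3.4]
gripper_width: 0.993
```

```bash
python3 sc.py s10.png
python3 - <<'E'
from boss import *
p,d=camera("top");bosses("top",p)
E
```

```text
[ 613.6 -269.1   11. ]
yellow [219.4 298.8] 13 z30: [ 637.4 -307.9   30. ] tool rel [-14.2 -43.3]
white [240.8 305.4] 1060 z30: [ 676.1 -271.7   30. ] tool rel [-60.2 -16.8]
white [237.5 245.9] 50 z30: [ 516.7 -207.1   30. ] tool rel [80.2 82.5]
white [174.7 253.7] 254 z30: [ 465.5 -355.7   30. ] tool rel [164.  -50.4]
white [210.7 248.3] 7 z30: [ 491.8 -270.    30. ] tool rel [118.7  27. ]
white [218.  251.8] 10 z30: [ 510.7 -258.1   30. ] tool rel [97.6 34.3]
white [223.4 293.1] 135 z30: [ 627.5 -293.7   30. ] tool rel [ -7.9 -27.2]
```

jog_arm([
  [0,0,-3,0],
  [0,2.5,0,0],
  [0,2.3,-1.7,0],
  [0,2.3,-1.7,0],
  [0,2.5,-1.3,0],
  [0,2.5,-1.2,0],
  [0,2.7,-0.8,0],
  [0,2.7,-0.7,0],
  [0,3,-0.4,0],
  [0,0,0,0],
])

```text
time: 18.13
eef_pos: [0.6082, -0.2476, 0.0216]
tcp_rot: [[-0.973, -0.23, -0.001], [-0.23, 0.973, 0.001], [0.001, 0.001, -1.0]]
wrist_force: [0.5, 0.3, -0.0]
gripper_width: 0.998
```

```bash
python3 sc.py s11.png
```

```text
[ 608.2 -247.6   21.6]
yellow [228. 284.] 43 z30: [ 609.9 -274.3   30. ] tool rel [  4.5 -26.4]
white [244.9 238.5] 31 z30: [ 503.7 -180.    30. ] tool rel [86.2 89.8]
white [222.6 241.2] 22 z30: [ 484.9 -234.5   30. ] tool rel [117.   41.1]
white [234.3 243.3] 9 z30: [ 505.3 -210.7   30. ] tool rel [91.7 59.6]
white [174.7 253.7] 252 z30: [ 465.5 -355.6   30. ] tool rel [163.7 -72.3]
white [253.  246.8] 8 z30: [ 537.6 -173.4   30. ] tool rel [51.7 88.5]
white [239.6 313. ] 952 z30: [ 692.4 -282.    30. ] tool rel [-74.  -52.8]
white [229.4 290.6] 105 z30: [ 628.  -278.8   30. ] tool rel [-12.1 -34.9]
```

jog_arm([
  [0,0,-38,0],
  [0,0,-38,0],
  [-27,-9,-38,0],
  [-27,-9,-38,0],
  [-27,-9,-38,0],
  [0,0,0,0],
  [0,0,0,0],
])

```text
time: 18.77
eef_pos: [0.6861, -0.2564, 0.2006]
tcp_rot: [[-0.973, -0.23, 0.006], [-0.23, 0.973, -0.003], [-0.005, -0.004, -1.0]]
wrist_force: [-0.1, -1.4, -0.6]
gripper_width: 0.994
```

```bash
python3 wb.py w12.png
python3 - <<'E'
import cv2
a=cv2.imread('pics/w12.png');cv2.imwrite('pics/w12c.png',cv2.resize(a[:200,130:430],None,fx=2,fy=2))
E
```

```text
[ 686.1 -256.4  200.6] 18.7667
px [273. 102.] world [ 609.2 -280. ] LxS 51.9208040172991 32.82604326131849 yaw 0.266 tool rel [80.3 -5.3] yellow [272.  101.9] 517
px [330. 264.] world [ 742.3 -192.1] LxS 35.98790180985126 34.612886130454065 yaw 1.008 tool rel [-69.5  49.6] yellow None 0
```

View pics/w12c.png

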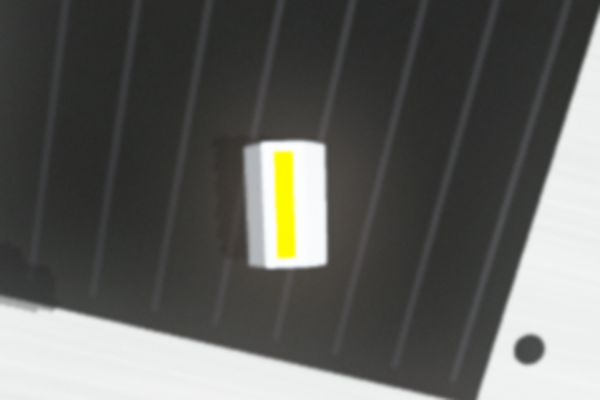

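A's stripe is now up (crop (284,205)), at about (609,-280) mm. I'll measure its axis from the stripe.

```bash
cat > st.py <<'E'
from pl import *
def stripe(z=.033,fn=None,ret=False):
    s=state();p,d=camera("wrist")
    if fn: save(p,fn)
    hsv=cv2.cvtColor(p,cv2.COLOR_RGB2HSV).astype(int);h,sa,v=hsv[...,0],hsv[...,1],hsv[...,2]
    n,l,st,ce=cv2.connectedComponentsWithStats(((h>20)&(h<34)&(sa>120)&(v>110)).astype(np.uint8))
    T=np.array(s["tcp_rot"]);e=np.array(s["eef_pos"]);print("tcp",e*1000,"yawY",np.degrees(np.arctan2(T[1,1],T[0,1])))
    for i in range(1,n):
        if st[i,4]>80:
            k=max(cv2.findContours((l==i).astype(np.uint8),0,2)[0],key=cv2.contourArea)[:,0]
            W=onz("wrist",k,z)[:,:2]*1000;r=cv2.minAreaRect(W.astype(np.float32));B=cv2.boxPoints(r)
            L=max([B[1]-B[0],B[2]-B[1]],key=np.linalg.norm);L=L*np.sign(L[0]);C=np.array(r[0])
            print("stripe px",ce[i],"world",C,"size",r[1],"yaw deg",np.degrees(np.arctan2(L[1],L[0])),"tool rel",(T.T@np.r_[C/1000-e[:2],0])[:2]*1000,"fix",f(C/1000))
if __name__=="__main__": stripe(float(sys.argv[1]) if len(sys.argv)>1 else .033)
E
python3 st.py
```

```text
tcp [ 683.6 -255.5  198.1] yawY 103.27793135396382
stripe px [269.5 105.5] world [ 610.6 -281.2] size (42.52687072753906, 7.75976037979126) yaw deg 15.112093 tool rel [76.9 -8.2] fix [[   0.9 -268.7]]
stripe px [545.5 195.2] world [629.6 -27.1] size (14.995940208435059, 26.337465286254883) yaw deg -81.49297 tool rel [  0.1 234.7] fix [[ -8.1 -14.1]]
stripe px [556.2 220.7] world [648.4  -3. ] size (18.537769317626953, 6.467919826507568) yaw deg 46.1444 tool rel [-23.7 253.9] fix [[ 7.9 12. ]]
```

jog_arm([
  [26,-3,0,0],
  [26,-3,0,0],
  [26,-2,0,0],
  [0,0,20,6.8],
  [0,0,20,6.8],
  [0,0,20,6.8],
  [0,0,0,6.8],
  [0,0,0,6.8],
  [0,0,0,6.8],
  [0,0,0,6.8],
])

```text
time: 19.7
eef_pos: [0.6064, -0.2802, 0.1352]
tcp_rot: [[-0.822, 0.569, -0.005], [0.569, 0.822, 0.003], [0.006, -0.001, -1.0]]
wrist_force: [0.3, -0.4, -1.4]
gripper_width: 0.996
```

jog_arm([
  [0,0,0,6.8],
  [0,0,0,6.8],
  [0,0,0,6.8],
  [0,0,0,6.8],
  [0,0,0,6.8],
  [0,0,0,6.6],
  [0,0,20,0],
  [0,0,20,0],
  [0,0,0,0],
  [0,0,0,0],
])

```text
time: 20.53
eef_pos: [0.6062, -0.2799, 0.0953]
tcp_rot: [[-0.259, 0.966, -0.006], [0.966, 0.259, 0.003], [0.005, -0.005, -1.0]]
wrist_force: [0.4, -0.1, 0.7]
gripper_width: 1.0
```

```bash
cat > rel.py <<'E'
from pl import *
s=state();T=np.array(s["tcp_rot"]);b=np.array([float(a)/1000 for a in sys.argv[1:3]])
print(s["eef_pos"]*1000,"yawY",np.degrees(np.arctan2(T[1,1],T[0,1])),"move",(T.T@np.r_[b-s["eef_pos"][:2],0])[:2]*1000, s["joint_pos"])
E
python3 rel.py 610 -280.6
```

```text
[ 606.2 -279.9   95.3] yawY 15.036013043587989 move [-1.7  3.5] [-0.5  0.6  1.5 -0.   1.1 -0.8]
```

jog_arm([
  [-1.5,3.5,20,0],
  [0,0,25,0],
  [0,0,25,0],
  [0,0,19,0],
  [0,0,0,0],
  [0,0,0,0],
  [0,0,0,0],
])

```text
time: 21.12
eef_pos: [0.6138, -0.2824, 0.0105]
tcp_rot: [[-0.26, 0.966, 0.001], [0.966, 0.26, -0.001], [-0.001, 0.001, -1.0]]
wrist_force: [-0.2, 0.0, -0.1]
gripper_width: 0.996
```

jog_arm([
  [2.5,-3,6,0],
  [0,0,0,0],
  [0,0,0,0],
  [0,0,0,0],
])

```text
time: 21.45
eef_pos: [0.6096, -0.2804, 0.0037]
tcp_rot: [[-0.26, 0.966, 0.001], [0.966, 0.26, -0.001], [-0.001, 0.001, -1.0]]
wrist_force: [-0.1, 0.3, 0.4]
gripper_width: 0.998
```

jog_arm([
  [0,0,0,0],
  [0,0,0,0],
  [0,0,0,0],
  [0,0,0,0],
  [0,0,0,0],
  [0,0,0,0],
], jaw=40, newtons=60)

```text
time: 21.95
eef_pos: [0.6102, -0.2805, 0.0036]
tcp_rot: [[-0.26, 0.966, 0.001], [0.966, 0.26, -0.001], [-0.001, 0.001, -1.0]]
wrist_force: [1.0, 0.5, 4.9]
gripper_width: 0.575
```

jog_arm([
  [0,0,-15,0],
  [0,0,-25,0],
  [0,0,-30,0],
  [0,0,-30,0],
  [0,0,0,5.4],
  [0,0,0,5.4],
  [0,0,0,5.3],
  [0,0,0,5.3],
  [0,0,0,0],
], newtons=80)

```text
time: 22.7
eef_pos: [0.6086, -0.2799, 0.1022]
tcp_rot: [[0.114, 0.994, -0.002], [0.994, -0.114, 0.001], [0.001, -0.002, -1.0]]
wrist_force: [-0.0, -0.5, -1.4]
gripper_width: 0.574
```

jog_arm([
  [30,-7,0,0],
  [30,-7,0,0],
  [30,-7,0,0],
  [30,-7,0,0],
  [30,-7,0,0],
  [30,-7,0,0],
  [30,-7,0,0],
  [30,-7,0,0],
  [30,-8,0,0],
  [22,-7,0,0],
])

```text
time: 23.53
eef_pos: [0.57, 0.0201, 0.1025]
tcp_rot: [[0.107, 0.994, -0.001], [0.994, -0.107, 0.0], [0.0, -0.002, -1.0]]
wrist_force: [0.3, 0.0, -1.4]
gripper_width: 0.576
```

```bash
python3 rel.py 572.2 17.6; python3 -c "
from h import *;print(state()['gripper_width'],state()['wrist_force'])"; python3 plate.py
```

```text
[570.   20.1 102.5] yawY -6.1210854621414805 move [-2.3  2.4] [-0.1  0.5  1.7  0.   1.   0. ]
0.5758185552064865 [ 0.34654761  0.03398934 -1.35121973]
top size [65.8 76. ] centre [-69.4  94.5] yaw rel 0.0074 corner [ 1.1 28. ]
pin (-9, -8) seen [[ -8.  -13.1]] 2
pin (8, 20) seen [[ -8.  -13.1]] 2
pin (8, 140) seen [[ -8.  -13.1]] 2
scene size [ 65.  129.5] centre [-70.5  68.4] yaw rel 0.0042 corner [-0.2  1.7]
pin (-9, -8) seen [[-8.6 -6. ]] 51
pin (8, 20) seen [[ 7.9 20.7]] 52
pin (8, 140) seen [[  6.9 141. ]] 49
```

jog_arm([
  [-1,1,20,0],
  [-0.5,1,20,0],
  [0,0,20,0],
  [0,0,18,0],
  [0,0,4,0],
  [0,0,0,0],
  [0,0,0,0],
])

```text
time: 24.22
eef_pos: [0.5732, 0.0156, 0.0211]
tcp_rot: [[0.11, 0.994, -0.0], [0.994, -0.11, -0.0], [-0.0, -0.0, -1.0]]
wrist_force: [0.4, 0.5, -1.6]
gripper_width: 0.571
```

```bash
python3 rel.py 572.2 18.2; python3 -c "
from h import *;print(state()['gripper_width'],state()['wrist_force'])"
```

```text
[573.2  15.6  21.1] yawY -6.311845379303703 move [ 2.4 -1.3] [-0.1  0.6  1.8 -0.   0.8  0. ]
0.5705869267963555 [ 0.43471097  0.48773632 -1.61731782]
```

jog_arm([
  [2.5,-1,0,0],
  [0,0,2,0],
  [0,0,1.5,0],
  [0,0,1,0],
  [0,0,0,0],
])

```text
time: 24.63
eef_pos: [0.5725, 0.0187, 0.0167]
tcp_rot: [[0.11, 0.994, 0.001], [0.994, -0.11, -0.0], [-0.0, 0.001, -1.0]]
wrist_force: [-0.5, 0.1, -1.9]
gripper_width: 0.575
```

jog_arm([
  [0,0,1,0],
  [0,0,0,0],
  [0,0,0,0],
])

```text
time: 24.88
eef_pos: [0.5726, 0.0187, 0.0167]
tcp_rot: [[0.11, 0.994, 0.001], [0.994, -0.11, -0.0], [-0.0, 0.001, -1.0]]
wrist_force: [-2.5, 0.7, 10.1]
gripper_width: 0.57
```

jog_arm([
  [0,0,0,0],
  [0,0,0,0],
  [0,0,0,0],
  [0,0,-5,0],
  [0,0,-25,0],
  [0,0,-35,0],
  [0,0,-35,0],
  [-40,0,-20,0],
  [-40,0,0,0],
  [0,0,0,0],
], jaw=72)

```text
time: 25.72
eef_pos: [0.5651, -0.0639, 0.1365]
tcp_rot: [[0.113, 0.994, 0.004], [0.994, -0.113, -0.004], [-0.004, 0.005, -1.0]]
wrist_force: [-0.4, 0.3, -0.1]
gripper_width: 0.843
```

```bash
python3 st.py .046; python3 rel.py 468 -353;python3 - <<'E'
from boss import *
p,d=camera("top");bosses("top",p)
E
```

```text
tcp [565.1 -63.9 136.5] yawY -6.47042544513592
stripe px [276.1  93.5] world [571.7  19.3] size (7.723029613494873, 42.78217697143555) yaw deg -6.524352 tool rel [83.4 -2.8] fix [[-70.8  25.7]]
stripe px [393.4  96.8] world [644.9   8.8] size (13.397465705871582, 13.191451072692871) yaw deg 88.08006 tool rel [81.2 71.1] fix [[ 3.1 23.3]]
stripe px [365.7 139.1] world [626.4 -15.5] size (13.378250122070312, 13.197420120239258) yaw deg 83.4634 tool rel [55.  55.5] fix [[-12.6  -2.8]]
[564.2 -61.2 135.4] yawY -6.55767419602107 move [-300.8  -62.3] [-0.2  0.4  1.7 -0.   1.  -0.1]
top boss px [388.5 245.5] (19.0, 13.0) world mm [ 465.  -353.5] yaw -0.063 len 52.19393298826967
```

A lies in mark 1: stripe up, centre within about 2 mm, yaw -6.5° (the plate is at -6.3°). Next is boss B.

jog_arm([
  [0,0,-35,0],
  [-34,-16,-30,0],
  [-34,-16,0,0],
  [-34,-16,0,0],
  [-34,-16,0,0],
  [-34,-16,0,0],
  [-34,-16,0,0],
  [-34,-16,0,0],
  [-34,-16,0,0],
  [-38,-15,0,0],
], jaw=85)

```text
time: 26.65
eef_pos: [0.389, -0.3454, 0.1946]
tcp_rot: [[0.109, 0.994, -0.001], [0.994, -0.109, 0.002], [0.002, -0.001, -1.0]]
wrist_force: [0.6, 0.4, -0.6]
gripper_width: 0.992
```

jog_arm([
  [0,0,0,6.8],
  [0,0,0,6.8],
  [0,0,0,6.8],
  [0,0,0,6.8],
  [0,0,0,6.8],
  [0,0,0,6.8],
  [0,0,0,6.8],
  [0,0,0,6.8],
  [0,0,0,6.8],
  [0,0,0,6.8],
])

```text
time: 27.48
eef_pos: [0.3903, -0.3446, 0.1945]
tcp_rot: [[0.964, 0.265, -0.001], [0.265, -0.964, 0.002], [-0.0, -0.002, -1.0]]
wrist_force: [-0.6, 0.0, -0.4]
gripper_width: 0.995
```

jog_arm([
  [0,0,0,6.8],
  [0,0,0,6.8],
  [0,0,0,0],
  [0,0,0,0],
])

```text
time: 27.82
eef_pos: [0.3902, -0.345, 0.1947]
tcp_rot: [[0.999, 0.04, -0.001], [0.04, -0.999, 0.001], [-0.001, -0.001, -1.0]]
wrist_force: [0.0, -0.4, -0.4]
gripper_width: 0.993
```

```bash
python3 wb.py w13.png; python3 rel.py 468 -353
```

```text
[ 390.2 -345.   194.7] 27.8167
px [294. 106.] world [ 465.5 -354.8] LxS 52.58171322228845 33.810659978806555 yaw 0.068 tool rel [74.8 12.7] yellow None 0
px [506. 326.] world [ 263.1 -579.2] LxS 107.38244416908081 30.42456394003422 yaw -1.57 tool rel [-136.5  228.9] yellow None 0
[ 390.2 -345.3  194.7] yawY -87.68616572627943 move [77.5 10.9] [-0.9  0.3  1.7  0.   1.1  0.7]
```

jog_arm([
  [25,-1.5,0,0],
  [25,-1.5,0,0],
  [25,-1.5,20,0],
  [0,0,35,0],
  [0,0,35,0],
  [0,0,35,0],
  [0,0,30,0],
  [0,0,20,0],
  [0,0,0,0],
  [0,0,0,0],
])

```text
time: 28.7
eef_pos: [0.4641, -0.338, 0.0192]
tcp_rot: [[0.999, 0.038, -0.002], [0.038, -0.999, 0.002], [-0.002, -0.002, -1.0]]
wrist_force: [0.5, -0.3, 0.5]
gripper_width: 0.994
```

```bash
python3 rel.py 466 -354
```

```text
[ 464.1 -338.    19.2] yawY -87.82395503076933 move [ 1.3 16.1] [-0.7  0.6  1.8 -0.   0.8  0.8]
```

jog_arm([
  [1,-5,5,0],
  [0,-5,0,0],
  [0,-2.5,0,0],
  [0,0,0,0],
  [0,0,0,0],
])

```text
time: 29.12
eef_pos: [0.4658, -0.3265, 0.0161]
tcp_rot: [[0.999, 0.037, 0.001], [0.037, -0.999, -0.001], [0.001, 0.001, -1.0]]
wrist_force: [-0.5, 0.6, -0.1]
gripper_width: 0.993
```

jog_arm([
  [0,-2,0,0],
  [0,-2.3,-1.7,0],
  [0,-2.3,-1.7,0],
  [0,-2.5,-1.3,0],
  [0,-2.5,-1.2,0],
  [0,-2.7,-0.8,0],
  [0,-2.7,-0.7,0],
  [0,-3,-0.4,0],
  [0,0,0,0],
])

```text
time: 29.87
eef_pos: [0.4643, -0.3056, 0.0229]
tcp_rot: [[0.999, 0.036, -0.001], [0.036, -0.999, 0.001], [-0.001, -0.001, -1.0]]
wrist_force: [-1.1, 0.9, 0.9]
gripper_width: 0.996
```

jog_arm([
  [0,0,-10,0],
  [0,0,-35,0],
  [0,0,-35,0],
  [0,0,-35,0],
  [-25,10,-35,0],
  [-25,10,-20,0],
  [-25,10,0,0],
  [0,0,0,0],
  [0,0,0,0],
])

```text
time: 30.62
eef_pos: [0.3913, -0.3389, 0.192]
tcp_rot: [[0.999, 0.033, 0.001], [0.033, -0.999, -0.001], [0.001, 0.001, -1.0]]
wrist_force: [-0.1, -0.1, -0.5]
gripper_width: 0.998
```

```bash
python3 wb.py w14.png; python3 st.py
```

```text
[ 391.3 -338.9  192. ] 30.6167
px [280. 108.] world [ 465.4 -336.8] LxS 52.180866913887456 33.51136136420915 yaw 0.051 tool rel [74.1  0.4] yellow [296.9 107.9] 278
px [507. 326.] world [ 265.1 -570.5] LxS 104.10919591973523 28.910756264627256 yaw -1.568 tool rel [-133.9  227.3] yellow None 0
tcp [ 392.  -338.5  191.4] yawY -88.03207721682074
stripe px [297.6 110.6] world [ 465.6 -350.5] size (41.91105651855469, 3.5574278831481934) yaw deg 3.8784976 tool rel [73.1 14.6] fix [[-135.6 -353.6]]
```

Rolled once. The stripe now shows on B's upper -y flat (px (297,110)), so it needs one more roll the same way.

jog_arm([
  [25,-5,0,0],
  [25,-5,0,0],
  [25,-5,20,0],
  [0,0,35,0],
  [0,0,35,0],
  [0,0,35,0],
  [0,0,30,0],
  [0,0,17,0],
  [0,0,0,0],
  [0,0,0,0],
])

```text
time: 31.55
eef_pos: [0.4664, -0.3195, 0.0176]
tcp_rot: [[0.999, 0.037, -0.002], [0.037, -0.999, 0.002], [-0.002, -0.002, -1.0]]
wrist_force: [-0.2, -0.6, 0.5]
gripper_width: 0.998
```

```bash
python3 rel.py 465.4 -336.8
```

```text
[ 466.4 -319.5   17.6] yawY -87.88839844367159 move [-1.7 17.3] [-0.7  0.6  1.8  0.   0.8  0.8]
```

jog_arm([
  [0,-5,3,0],
  [0,-4,0,0],
  [0,-2.5,0,0],
  [0,0,0,0],
  [0,0,0,0],
])

```text
time: 31.97
eef_pos: [0.4665, -0.3093, 0.0169]
tcp_rot: [[0.999, 0.036, 0.001], [0.036, -0.999, -0.001], [0.001, 0.001, -1.0]]
wrist_force: [0.4, -0.6, 0.4]
gripper_width: 0.998
```

jog_arm([
  [0,-2,0,0],
  [0,-2.3,-1.7,0],
  [0,-2.3,-1.7,0],
  [0,-2.5,-1.3,0],
  [0,-2.5,-1.2,0],
  [0,-2.7,-0.8,0],
  [0,-2.7,-0.7,0],
  [0,-3,-0.4,0],
  [0,0,0,0],
])

```text
time: 32.72
eef_pos: [0.4651, -0.2885, 0.0238]
tcp_rot: [[0.999, 0.036, -0.001], [0.036, -0.999, 0.0], [-0.001, -0.001, -1.0]]
wrist_force: [0.4, -0.2, 0.6]
gripper_width: 0.995
```

jog_arm([
  [0,0,-10,0],
  [0,0,-35,0],
  [0,0,-35,0],
  [0,0,-35,0],
  [-25,10,-35,0],
  [-25,10,-20,0],
  [-25,10,0,0],
  [0,0,0,0],
  [0,0,0,0],
])

```text
time: 33.47
eef_pos: [0.3921, -0.3218, 0.1928]
tcp_rot: [[0.999, 0.033, 0.001], [0.033, -0.999, -0.001], [0.001, 0.001, -1.0]]
wrist_force: [-0.0, -0.0, 1.0]
gripper_width: 0.997
```

```bash
python3 wb.py w15.png; python3 st.py
```

```text
[ 392.1 -321.8  192.8] 33.4667
px [280. 111.] world [ 464.2 -319.4] LxS 51.70775233131447 32.853892177549824 yaw 0.05 tool rel [72.1  0. ] yellow [281.2 111.2] 540
px [507. 327.] world [ 265.2 -554.1] LxS 104.45601862032589 28.62511021425447 yaw -1.569 tool rel [-134.6  228. ] yellow None 0
tcp [ 392.8 -321.4  192.3] yawY -88.03214753185901
stripe px [281.8 111.1] world [ 464.3 -320.2] size (42.09387969970703, 7.406782627105713) yaw deg 2.308102 tool rel [71.5  1.3] fix [[-140.2 -323.6]]
```

B's stripe is up, at (464,-320) mm with yaw 2.3°. Now I'll grip it by its ends.

jog_arm([
  [24,0,0,0],
  [24,0,0,0],
  [24,1,0,0],
  [0,0,20,-6.9],
  [0,0,20,-6.9],
  [0,0,20,-6.9],
  [0,0,20,-6.9],
  [0,0,10,-6.9],
  [0,0,0,-6.9],
  [0,0,0,-6.9],
])

```text
time: 34.4
eef_pos: [0.465, -0.3182, 0.0997]
tcp_rot: [[0.632, 0.775, -0.003], [0.775, -0.632, 0.003], [0.0, -0.004, -1.0]]
wrist_force: [0.1, 0.0, 0.1]
gripper_width: 0.995
```

jog_arm([
  [0,0,0,-6.9],
  [0,0,0,-6.9],
  [0,0,0,-6.9],
  [0,0,0,-6.9],
  [0,0,0,-6.9],
  [0,0,0,-6.9],
  [0,0,0,-0.6],
  [0,0,0,0],
  [0,0,0,0],
])

```text
time: 35.15
eef_pos: [0.4652, -0.3193, 0.1013]
tcp_rot: [[-0.038, 0.999, -0.001], [0.999, 0.038, 0.001], [0.001, -0.001, -1.0]]
wrist_force: [-0.4, -0.1, -0.2]
gripper_width: 0.995
```

```bash
python3 rel.py 464.3 -320
```

```text
[ 465.2 -319.3  101.3] yawY 2.203987556599579 move [-0.7 -1. ] [-0.7  0.5  1.7  0.   1.  -0.8]
```

jog_arm([
  [-0.5,-1,20,0],
  [0,0,25,0],
  [0,0,25,0],
  [0,0,20,0],
  [0,0,5,0],
  [0,0,0,0],
  [0,0,0,0],
])

```text
time: 35.73
eef_pos: [0.4642, -0.3205, 0.0071]
tcp_rot: [[-0.04, 0.999, 0.0], [0.999, 0.04, -0.0], [-0.0, 0.0, -1.0]]
wrist_force: [-0.5, -0.4, 0.4]
gripper_width: 0.994
```

```bash
python3 rel.py 464.3 -320
```

```text
[ 464.2 -320.5    7.1] yawY 2.2960008937227765 move [0.5 0.1] [-0.7  0.6  1.8 -0.   0.8 -0.8]
```

jog_arm([
  [0,0,2.5,0],
  [0,0,0,0],
  [0,0,0,0],
  [0,0,0,0],
  [0,0,0,0],
  [0,0,0,0],
  [0,0,0,0],
  [0,0,0,0],
], jaw=40, newtons=80)

```text
time: 36.4
eef_pos: [0.4643, -0.3208, 0.0056]
tcp_rot: [[-0.041, 0.999, 0.001], [0.999, 0.041, -0.001], [-0.001, 0.001, -1.0]]
wrist_force: [-0.4, 0.7, 6.1]
gripper_width: 0.574
```

jog_arm([
  [0,0,-15,0],
  [0,0,-25,0],
  [0,0,-30,0],
  [0,0,-30,0],
  [0,0,0,4.3],
  [0,0,0,4.3],
  [30,5,0,0],
  [30,5,0,0],
  [30,5,0,0],
  [30,5,0,0],
])

```text
time: 37.23
eef_pos: [0.4969, -0.2021, 0.1048]
tcp_rot: [[0.11, 0.994, 0.0], [0.994, -0.11, -0.0], [-0.0, 0.001, -1.0]]
wrist_force: [1.4, -1.0, -1.1]
gripper_width: 0.571
```

jog_arm([
  [30,6,0,0],
  [30,6,0,0],
  [30,6,0,0],
  [30,6,0,0],
  [30,6,0,0],
  [30,5,0,0],
  [30,5,0,0],
  [30,5,0,0],
  [30,5,0,0],
  [0,0,0,0],
])

```text
time: 38.07
eef_pos: [0.5775, 0.0646, 0.1049]
tcp_rot: [[0.106, 0.994, 0.003], [0.994, -0.106, 0.002], [0.002, 0.002, -1.0]]
wrist_force: [-0.1, 0.0, -1.5]
gripper_width: 0.572
```

```bash
python3 rel.py 577.2 61; python3 -c "
from h import *;print(state()['gripper_width'],state()['wrist_force'])"
```

```text
[577.5  64.6 104.9] yawY -6.092392745483286 move [-3.6  0.1] [-0.   0.5  1.7  0.   1.   0.1]
0.5723923518320466 [-0.09759228  0.00594533 -1.49909654]
```

jog_arm([
  [-2,0,20,0],
  [0,0,20,0],
  [0,0,20,0],
  [0,0,17,0],
  [0,0,3,0],
  [0,0,0,0],
  [0,0,0,0],
])

```text
time: 38.65
eef_pos: [0.576, 0.0575, 0.0249]
tcp_rot: [[0.109, 0.994, 0.001], [0.994, -0.109, -0.0], [-0.0, 0.001, -1.0]]
wrist_force: [-0.1, -0.7, -1.8]
gripper_width: 0.567
```

```bash
python3 rel.py 577.2 61; python3 -c "
from h import *;print(state()['gripper_width'],state()['wrist_force'])"
```

```text
[576.   57.5  24.9] yawY -6.2586264657221875 move [3.6 0.8] [-0.   0.6  1.7 -0.   0.8  0.1]
0.5666874913495904 [-0.08330428 -0.69549533 -1.77639076]
```

jog_arm([
  [3.5,1,2,0],
  [0,0,2,0],
  [0,0,1.5,0],
  [0,0,1,0],
  [0,0,0,0],
  [0,0,0,0],
])

```text
time: 39.15
eef_pos: [0.5776, 0.0612, 0.0186]
tcp_rot: [[0.109, 0.994, 0.001], [0.994, -0.109, -0.0], [0.0, 0.001, -1.0]]
wrist_force: [-0.4, 0.4, 5.4]
gripper_width: 0.571
```

Touchdown, at 5 N. I'll release, retreat and check.

jog_arm([
  [0,0,0,0],
  [0,0,0,0],
  [0,0,0,0],
  [0,0,-5,0],
  [0,0,-25,0],
  [0,0,-35,0],
  [0,0,-35,0],
  [-40,0,-20,0],
  [-40,0,0,0],
  [0,0,0,0],
], jaw=72)

```text
time: 39.98
eef_pos: [0.5698, -0.0213, 0.1387]
tcp_rot: [[0.111, 0.994, 0.004], [0.994, -0.111, -0.004], [-0.003, 0.004, -1.0]]
wrist_force: [-1.2, 0.1, -0.7]
gripper_width: 0.842
```

Run:
```python
from st import *
import plate
stripe(.046)
p,d=camera("wrist")
for n in("top","scene"):
    q,d=camera(n);
    if n=="scene":
        s=q
    plate.pins(n,q)
b=cv2.resize(s[130:290,250:450],(525,420),interpolation=2)
im=np.hstack([cv2.resize(p[:,100:],(400,420))[:, :275],b]);save(im,"fin.png")
```

```text
tcp [569.8 -21.3 138.7] yawY -6.3733657820352505
stripe px [277.2  90.5] world [577.2  63.7] size (7.7654829025268555, 43.026573181152344) yaw deg -6.4285073 tool rel [85.3 -2. ] fix [[-70.1  70.4]]
stripe px [387.4 160.2] world [645.4  11.9] size (13.283299446105957, 12.952620506286621) yaw deg 83.54843 tool rel [41.4 71.4] fix [[ 3.3 26.4]]
stripe px [277. 161.] world [572.1  19.6] size (7.979170799255371, 42.822174072265625) yaw deg -6.450631 tool rel [40.8 -2.2] fix [[-70.4  26. ]]
stripe px [361.3 198.3] world [626.8 -12.5] size (13.41176986694336, 13.19224739074707) yaw deg 83.5428 tool rel [15.  55.7] fix [[-12.5   0.1]]
pin (-9, -8) seen [[-69.6  22.8]] 37
pin (8, 20) seen [[-69.6  22.8]] 37
pin (8, 140) seen [[-65.5  69.1]] 37
pin (-9, -8) seen [[-8.4 -6. ]] 50
pin (8, 20) seen [[ 7.7 20.7]] 51
pin (8, 140) seen [[  6.9 141. ]] 49
```

View pics/fin.png

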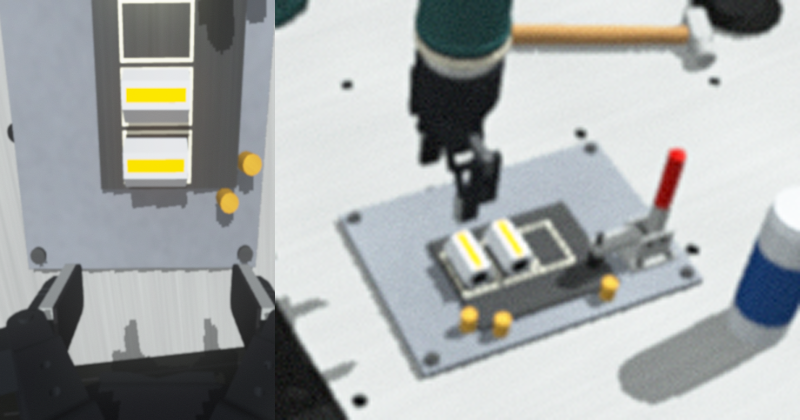

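Both bosses lie stripe-up in their rectangles (wrist (155,95) and (155,165)), and the handle looks upright. I'll check the handle angle numerically before handing in.

Run:
```python
from pl import *
import plate
from scipy.optimize import least_squares
p,d=camera("scene");plate.platepose("scene",p)
hsv=cv2.cvtColor(p,cv2.COLOR_RGB2HSV).astype(int);h,s,v=hsv[...,0],hsv[...,1],hsv[...,2]
m=((h<8)|(h>172))&(s>130)&(v>70)
n,l,st,ce=cv2.connectedComponentsWithStats(m.astype(np.uint8))
W=lambda x,y,z:np.r_[O+R@np.array([x,y])/1000,z/1000]
P=lambda a,r:proj("scene",W(-30,213+r*np.sin(a),43+r*np.cos(a)))[0]
k=1+np.argmin(np.linalg.norm(ce[1:]-P(0,72),axis=1))
pts=np.argwhere(l==k)[:,::-1].astype(np.float32);vx=cv2.fitLine(pts,2,0,.01,.01).ravel()
print("red centroid",ce[k],st[k,4],"predicted",P(0,72),"img angle",np.degrees(np.arctan2(vx[1],vx[0])))
for a in(-.05,0,.05,.1,.2):
    q=P(a,108)-P(a,36);print(a,np.degrees(np.arctan2(q[1],q[0]))%180,P(a,72))
```

```text
scene size [127.5  76.7] centre [-77.6  69.5] yaw rel -0.0115 corner [-8.3  1.7]
red centroid [400.2 197.3] 121 predicted [399.4 198.1] img angle -72.91698
-0.05 103.39011482801008 [398.2 198.5]
0 106.57239145176946 [399.4 198.1]
0.05 109.53027740190144 [400.6 197.8]
0.1 112.28578285480305 [401.8 197.5]
0.2 117.27217843457481 [404.  197.1]
```

```bash
python3 -c "
from cell import *
print(sign_off())"
```

```text
the job is handed in; nothing more can be done
None
```

The job is handed in at about 40 s of the 210 s allowed. My checks show everything in place, but there are two things I could not confirm (last list).

**What I did**
- **Plate and clamp:** I pushed the plate's free corner round, then pushed it at mid-edge until it seated on the pins. I then swung the clamp handle up to its stop.
- **Bosses:** There were two on the mat. One was knocked about 7 cm aside before I reached it, so I located it again and rolled it one flat. The other needed two flats. I set them in mark 1 and mark 2.

**Last checks**

| Item | Measured | Limit |
|---|---|---|
| Plate corner, from the pins (after clamping, two cameras) | about 1 mm crosswise, 1–2 mm lengthwise | 4 mm; -4 to +5 mm |
| Plate squareness | within 0.4° | 2° |
| Clamp handle from upright | about 0.01–0.03 rad | 0.07 rad |
| Boss in mark 1, from centre | about 2 mm | 9 mm |
| Boss in mark 2, from centre | about 3 mm | 9 mm |
| Boss direction, from the fixture's x axis | within 0.2° | 9° |

The stripes were up on both bosses, and the gripper was clear of everything.

**What failed or disagreed**
- **Clamp push:** My first push read 44 N upward at the wrist, as if the handle was pressing on the gripper linkage. I lifted off straight away and finished from higher up. I can't tell whether the 40 N body limit was passed.
- **Rolling:** My first roll, a purely sideways push, jammed. Rising along an arc while pushing fixed it.
- **Final plate reading:** The last chalk-based reading put the corner 8 mm off. I discounted it because the bosses cover the chalk lines, and relied on the readings in the table, taken before the bosses were placed.

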